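Free a bay in the hook cabinet

ROBOT

A 7-joint arm with a two-finger parallel gripper is mounted at the origin on a cart in front of the work surface, level with it; the furniture and walls round the work are solid. World frame = base frame: x ahead of the robot, y to its left, z up, the work surface at z = 0. Lengths are in m, angles in rad, forces in N, time in s.
With the tool pointing down it reaches from about 0.35 to 0.9 m from the base axis. Payload 8.1 kg.
Tool frame: the origin (TCP) lies on the centre line of the jaws, within the pads' length; the fingertips stand 8 mm ahead of it and the grasp point (between the pads) lies 11 mm behind it; z points along the fingers, x is the direction in which the jaws open and shut, and the axes are right-handed (so a half turn about z gives the same grasp; the last joint's range is limited). The gripper opens to 92 mm and grips with 3 to 60 N. Pads are 19 mm wide; open, the fingers measure 130 mm over their backs; the gripper's body (75 mm by 190 mm) begins 47 mm behind the grasp point.
Start: joints at [1.213, 0.434, 0.025, 1.573, -0.012, 1.134, -0.075], TCP at [0.158, -0.605, 0.206] pointing down, gripper open.
Joint ranges: [-2.62, 2.62], [-0.44, 2.09], [-1.27, 1.32], [0.08, 2.57], [-1.32, 4.46], [0.12, 2], [-2.74, 2.74]. Speed limits (rad/s): [2.22, 2.22, 3.01, 3.01, 3.14, 3.14, 3.14].

INTERFACE

Orientations are given as a rotation vector (axis times angle).
In Python, from plant import r gives the robot as it stands.
- The arm moves only by the shell command python3 -m crank 'ROWS' [OPENING] [FORCE]. ROWS is JSON, a list of rows, each a list of 4 numbers: the shift along the tool's x, y, z in m, then the turn about the tool's z in rad. A call has 1 to 5 rows; each row is the pose to reach, as a shift and turn from the pose commanded when the call began, along the tool's axes at that moment; what a row does not reach only later rows make up. A row lasts 1/8 s, in which the tool goes at most 62.5 mm and 10.7 degrees, less where a joint would pass 70% of its speed; a pose out of reach is approached as far as the arm can. A call with a gripper value outside its range is refused whole. OPENING is the finger opening in m, from 0 to 0.0918, set as the call begins (- or left out, the last holds). The fingers move at their own pace and stop on an object; FORCE is the grip in N (left out, the last holds). Time passes only in rows, so rows that repeat a pose let the fingers close. It gives the time, the measured TCP pose, the force and the opening at its end, in the units of the state.
- r.sense(): the state, without advancing time (a new reading comes with each control period).
- r.capture(name): name is "scene" or "top"; returns a dict with "image" (400x640x3 uint8, red, green, blue), "intrinsics" (3x3 intrinsics, pixels), "T" (4x4, takes a point from camera to world coordinates). Camera axes: x right, y up, looking along -z (the intrinsics and any distortion apply to the point x, -y, -z); pixel columns grow to the right and rows downward; lengths in m; the calibration is good to about 2 mm. A picture is of the moment at which its call begins. There is no depth.
- r.hand_in(): hands the job in, once; it reports no verdict.
The state is a dict: "t": time; "joints": joint angles; "qd": joint speeds; "effort": joint torques, N m; "tcp_pos": TCP position; "tcp_rot": TCP orientation; "force": force on the tool from outside, world axes, zero at the start; "ft_torque": the same for the moment, N m; "opening": finger opening in m.
Only numpy, scipy, OpenCV 4.12 (cv2) and the standard library are available. Lean on these libraries where they do the work, as an engineer would, in place of code of your own. Each camera call takes 0.05 s, during which the arm holds its last target.

TASK

Make room in the small cabinet for the loose hardwood block: pull the front flap fully down, fold the empty hook out level, and move all the stop blocks from the other hook across to it so that they hang there. Then fold the emptied hook flat against the back panel, lay the hardwood block flat on the cabinet floor below that folded hook, and push the flap up until it is fully shut. Leave the other tools lying about where they are.

Things in the scene. Friction and masses are not known exactly. Their poses are not given: they have to be found in the camera images.
- cabinet: Open-topped plywood cabinet, fixed on the saw's table: 340 mm wide (y), back panel 215 mm high whose front face is 75 mm behind the origin (x = +0.075), low side walls 90 mm high, floor 15 mm thick, hinged flap in front. Origin: centre of its underside on the table; -x points to its front (towards the robot), z up. Inside it is 316 mm wide and 150 mm deep.
- flap (a joint): Angle of the front flap of the cabinet, hinged along its bottom edge: 0 = upright and shut, 1.2 = fully down, against its stop. Stiff hinge: it stays where it is left; about 2 to 3 N at its pull moves it. It may start slightly ajar.
- flap_pull (a point): Grip point on the flap's pull, a dark wooden tongue 22 mm wide (along the cabinet's y) and 12 mm thick that rises 45 mm above the middle of the flap's top edge. The flap is 12 mm thick and 325 mm wide and its edge is 105 mm from the hinge; this point is 132 mm from the hinge, in the tongue's middle; the tongue ends at 150 mm.
- flap_hinge (a point): Middle of the flap's hinge axis, which runs along the cabinet's y, 84 mm in front of the cabinet's origin and 20 mm above the table.
- hook_a: Fixed steel bracket of a folding hook on the cabinet's back panel, left or right. Loaded with the stop blocks and unfolded at the start. Origin: on the panel's front face, at the hinge's height, 135 mm above the table; -x points out to the front, z up. The bar's hinge runs along y, 14 mm in front of the origin. Its bay: the 150 x 150 mm of cabinet floor below it, floor 120 mm under the origin.
- hook_b: Fixed steel bracket of a folding hook on the cabinet's back panel, left or right. Empty and folded at the start. Origin: on the panel's front face, at the hinge's height, 135 mm above the table; -x points out to the front, z up. The bar's hinge runs along y, 14 mm in front of the origin. Its bay: the 150 x 150 mm of cabinet floor below it, floor 120 mm under the origin.
- peg_a (a joint): Angle of the bar of hook_a: 0 = folded flat, upright along the panel; 1.57 = unfolded, level along -x, on its stop. Stays where left; about 1 N at its end moves it. Bar 12 x 12 mm, 126 mm long from its hinge; unfolded, its top face is 6 mm above the bracket's origin and a nib at its end (114 to 126 mm from the hinge) rises 12 mm above the top face.
- peg_b (a joint): Angle of the bar of hook_b: 0 = folded flat, upright along the panel; 1.57 = unfolded, level along -x, on its stop. Stays where left; about 1 N at its end moves it. Bar 12 x 12 mm, 126 mm long from its hinge; unfolded, its top face is 6 mm above the bracket's origin and a nib at its end (114 to 126 mm from the hinge) rises 12 mm above the top face.
- tip_a (a point): Point on the middle of the bar of hook_a, 112 mm from its hinge, near the free end (where to pinch the 12 mm wide bar, across y). Folded, the bar stands 8 to 20 mm off the panel's face and its end rises 46 mm above the panel's top edge.
- tip_b (a point): The same point on the bar of hook_b.
- stop_1: Wooden stop block, the shortest; may be absent (None): plate 80 mm wide (y), 28 thick (x), window 44 wide and 44 high that the bar passes along x. Grip tab on top, 26 wide (y), 28 thick, 22 to 72 mm above the origin: pinch it across y at about 50. Origin: middle of the window's top edge, which rests on the bar. Foot 66 mm below it. 0.15 to 0.3 kg. Innermost at the start, 34 mm from the panel.
- stop_2: Wooden stop block, the middle one; may be absent (None): plate 80 mm wide (y), 28 thick (x), window 44 wide and 44 high that the bar passes along x. Grip tab on top, 26 wide (y), 28 thick, 22 to 72 mm above the origin: pinch it across y at about 50. Origin: middle of the window's top edge, which rests on the bar. Foot 72 mm below it. 0.15 to 0.3 kg. At 70 mm from the panel at the start.
- stop_3: Wooden stop block, the longest; may be absent (None): plate 80 mm wide (y), 28 thick (x), window 44 wide and 44 high that the bar passes along x. Grip tab on top, 26 wide (y), 28 thick, 22 to 72 mm above the origin: pinch it across y at about 50. Origin: middle of the window's top edge, which rests on the bar. Foot 78 mm below it. 0.15 to 0.3 kg. Outermost at the start, 106 mm from the panel.
- wood_block: Hardwood block 60 mm wide (x), 97 mm long (y), 46 mm high, lying on the saw's table to the robot's right; origin: centre of its underside. Between it and the cabinet, in the middle of the table, stands the saw's fixed red hold-down clamp, 293 mm high (x 0.26 to 0.58, y 0.0 to 0.06): carry the block over it.
- tape_measure: Bystander: tape measure lying on the table; leave it where it is. Origin: centre of its underside. 36x94x69 mm (x, y, z).
- spring_clamp: Bystander: spring clamp lying on the table; leave it where it is. Origin: centre of its underside. 55x119x26 mm (x, y, z).
- push_stick: Bystander: push stick lying on the table; leave it where it is. Origin: centre of its underside. 54x315x14 mm (x, y, z).
Mind the look-alikes: they are no part of the job. What is shaped like the stop_1 but green is not meant.

How it is judged:
By the outcome, as a careful person would: the job done as asked, in the order asked, and still so for the second after the job is handed in, with the robot touching nothing.
Of stop_1, stop_2, stop_3 only 2 to 3 are there at a start; the rules pass over those that are not, and their reading is None.
At some moment in a run one of wood_block may be knocked a few centimetres aside while the robot is not near it.
It also fails if it takes over 210 s, if anything falls off the work surface, if the arm or the gripper's body presses on something with over 40 N, if the wrist force passes 120 N, or if a joint passes its speed limit or range.

## Working session

There is one attempt and no reset: what is moved stays moved. The work goes in short steps, Python scripts to look and compute and a shell command to move; the robot and the scene stay as the last step left them, time stands still between calls to the robot, and variables do not carry over. Pictures are saved under pics/ and viewed, and the job is handed in when it is done.

```bash
ls; mkdir -p pics
python3 - <<'E'
from plant import r
import cv2,json,numpy as np
s=r.sense()
print({k:np.round(v,3).tolist() for k,v in s.items()})
for n in("scene","top"):
    c=r.capture(n); cv2.imwrite(f"pics/{n}0.png",c["image"][:,:,::-1]); print(n,np.array(c["intrinsics"]).round(2).tolist(),np.array(c["T"]).round(4).tolist(),[k for k in c])
E
```

```text
pics
{'t': 0.0, 'joints': [1.213, 0.435, 0.025, 1.574, -0.012, 1.134, -0.075], 'qd': [-0.002, -0.001, -0.0, 0.001, -0.0, -0.001, -0.001], 'effort': [0.001, -66.786, 0.985, -31.446, -0.06, 0.043, 0.0], 'tcp_pos': [0.157, -0.604, 0.205], 'tcp_rot': [-2.485, 1.921, 0.002], 'force': [0.676, 0.644, 0.246], 'ft_torque': [0.006, -0.035, 0.011], 'opening': 0.092}
scene [[363.96, 0.0, 319.85], [0.0, 363.96, 195.61], [0.0, 0.0, 1.0]] [[-0.512, 0.644, -0.5685, -0.1386], [-0.859, -0.3794, 0.3438, 0.3861], [0.0057, 0.6643, 0.7474, 1.0229], [0.0, 0.0, 0.0, 1.0]] ['image', 'intrinsics', 'T']
top [[430.2, 0.0, 318.17], [0.0, 430.2, 203.25], [0.0, 0.0, 1.0]] [[-0.0273, 0.9955, -0.0912, 0.3705], [-0.9996, -0.0269, 0.0064, 0.0268], [0.0039, 0.0913, 0.9958, 1.7038], [0.0, 0.0, 0.0, 1.0]] ['image', 'intrinsics', 'T']
```

View pics/scene0.png

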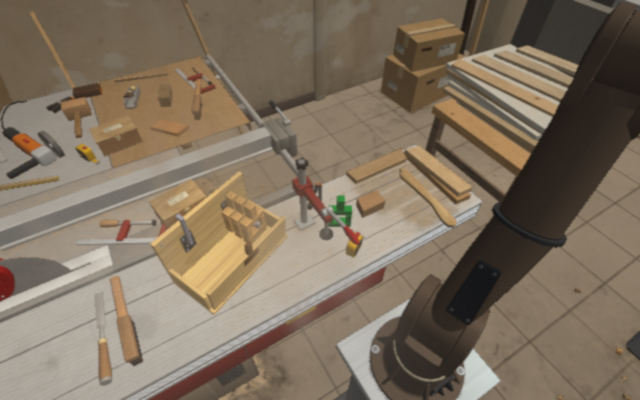

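View pics/top0.png

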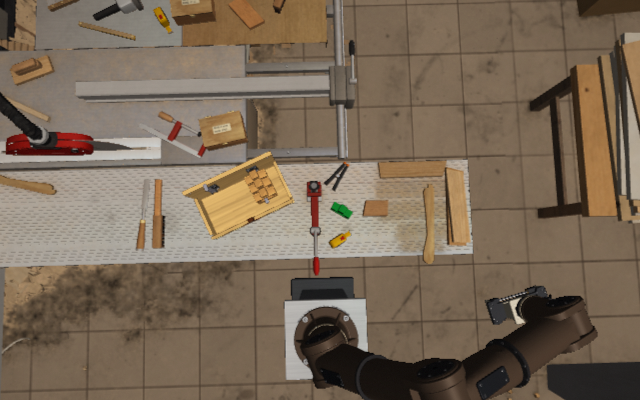

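```bash
cat > h.py <<'E'
from plant import r
import cv2,numpy as np
from scipy.spatial.transform import Rotation as R
def cap(n):
    c=r.capture(n); return c["image"][:,:,::-1].copy(),np.array(c["intrinsics"]),np.array(c["T"])
def crop(img,x0,y0,x1,y1,f,name):
    cv2.imwrite("pics/"+name+".png",cv2.resize(img[y0:y1,x0:x1],None,fx=f,fy=f,interpolation=cv2.INTER_CUBIC))
def ray(K,T,u,v):
    d=np.array([(u-K[0,2])/K[0,0],-(v-K[1,2])/K[1,1],-1.]); return T[:3,3],T[:3,:3]@d
def onz(K,T,u,v,z):
    o,d=ray(K,T,u,v); return o+d*(z-o[2])/d[2]
def proj(K,T,p):
    c=T[:3,:3].T@(np.asarray(p)-T[:3,3]); return K[0,0]*c[0]/-c[2]+K[0,2],K[1,1]*-c[1]/-c[2]+K[1,2]
def tri(a,b):
    (o1,d1),(o2,d2)=a,b
    A=np.stack([d1,-d2],1); s=np.linalg.lstsq(A,o2-o1,rcond=None)[0]
    p,q=o1+s[0]*d1,o2+s[1]*d2; return (p+q)/2,np.linalg.norm(p-q)
E
python3 - <<'E'
from h import *
i,K,T=cap("top"); crop(i,175,140,305,250,6,"topcab"); crop(i,295,155,475,265,4,"toptools")
i,K,T=cap("scene"); crop(i,140,165,300,315,5,"sccab"); crop(i,280,140,480,260,4,"sctools")
E
```

```text
(no output)
```

View pics/topcab.png

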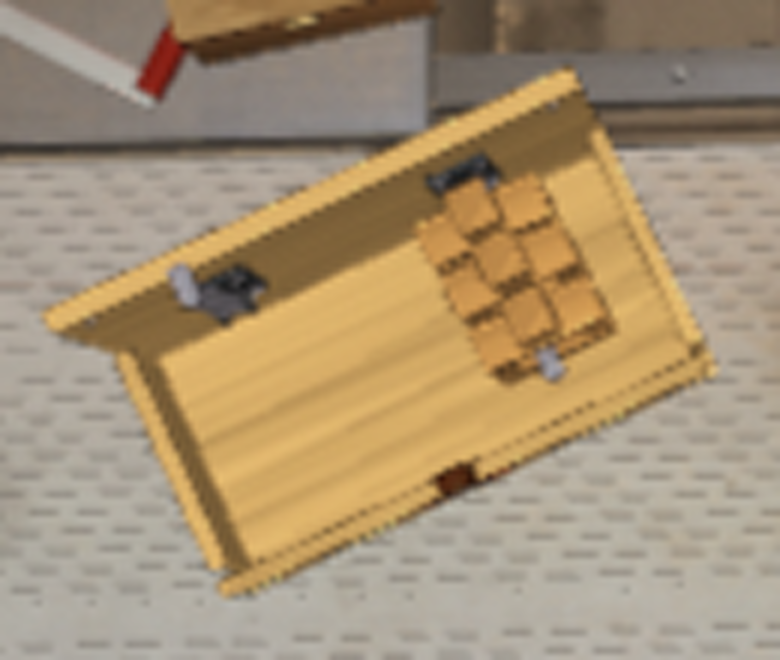

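View pics/sccab.png

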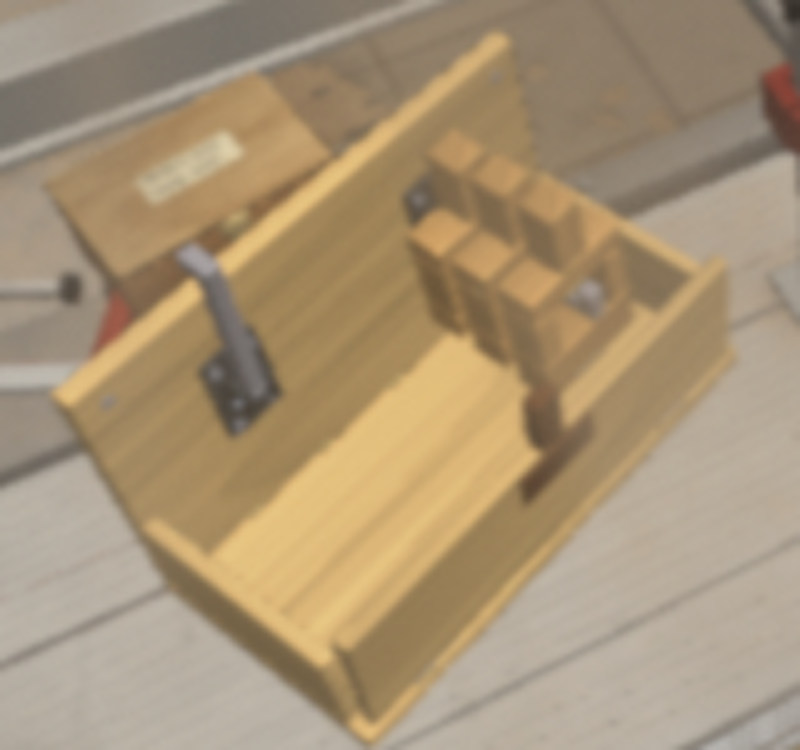

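View pics/sctools.png

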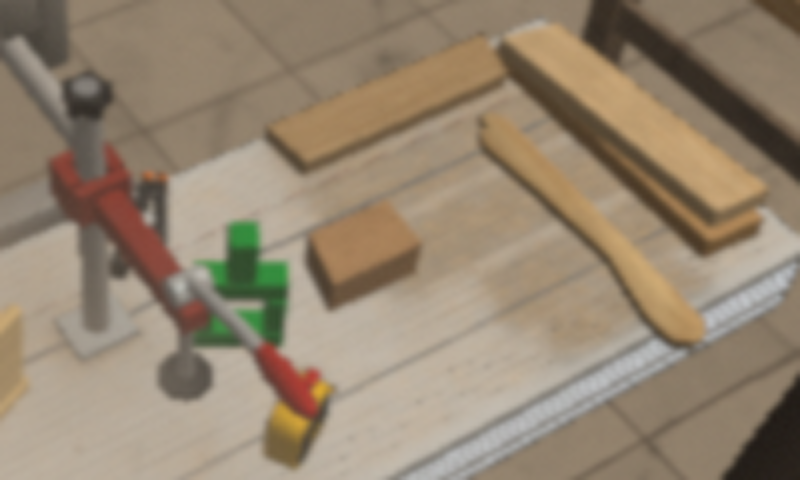

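View pics/toptools.png

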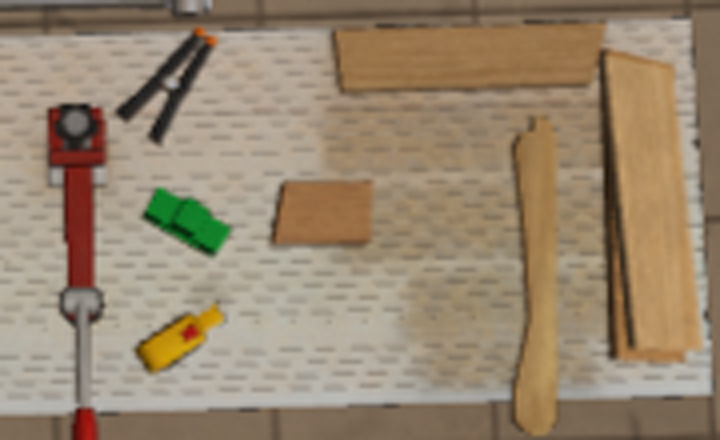

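Run:
```python
from h import *
it,Kt,Tt=cap("top"); i,Ks,Ts=cap("scene")
t=lambda x,y:(175+x/6,140+y/6)
s=lambda x,y:(140+x/5,165+y/5)
# stage 1
L=onz(Kt,Tt,*t(60,333),.215);Rr=onz(Kt,Tt,*t(582,92),.215)
print("top",L,Rr,np.linalg.norm(L-Rr))
L2=onz(Ks,Ts,*s(75,407),.215);R2=onz(Ks,Ts,*s(512,48),.215)
print("scene",L2,R2,np.linalg.norm(L2-R2))
M=((L+Rr)/2+(L2+R2)/2)/2; d=((L-Rr)+(L2-R2)); yaw=np.arctan2(-d[0],d[1]); print("yaw",yaw, [np.arctan2(-q[0],q[1]) for q in (L-Rr,L2-R2)])
ex=np.array([np.cos(yaw),np.sin(yaw),0]);ey=np.array([-np.sin(yaw),np.cos(yaw),0])
o=M-.075*ex; o[2]=0; print("origin",o)
for n,(K,T,f,ox,oy) in {"top":(Kt,Tt,6,175,140),"scene":(Ks,Ts,5,140,165)}.items():
    img=cv2.imread(f"pics/{'topcab' if n=='top' else 'sccab'}.png")
    def pt(x,y,z,c=(255,0,0)):
        u,v=proj(K,T,o+ex*x+ey*y+np.array([0,0,z])); cv2.circle(img,(int((u-ox+.0)*f),int((v-oy)*f)),4,c,-1)
    for y in(.17,-.17):
        pt(.075,y,.215);pt(-.075,y,.09,(0,0,255));pt(-.084,y,0,(0,255,0))
    for y in(.1625,-.1625): pt(-.084,y,.125,(255,0,255))
    pt(-.084,0,.152,(255,255,0));
    for y in(.08,-.08):pt(.075,y,.135,(0,255,255))
    pt(.061-.126,-.08,.153,(0,255,255)); pt(.061,.08,.261,(0,255,255))
    cv2.imwrite(f"pics/fit_{n}.png",img)
```

```text
top [0.54630285 0.47938744 0.215     ] [0.67994261 0.17466092 0.215     ] 0.3327428953281167
scene [0.54253894 0.4802608  0.215     ] [0.67420003 0.17806858 0.215     ] 0.3296282441713275
yaw 0.41209772251802607 [np.float64(0.4132967814941285), np.float64(0.41088733365042224)]
origin [0.54202491 0.29805451 0.        ]
```

View pics/fit_top.png

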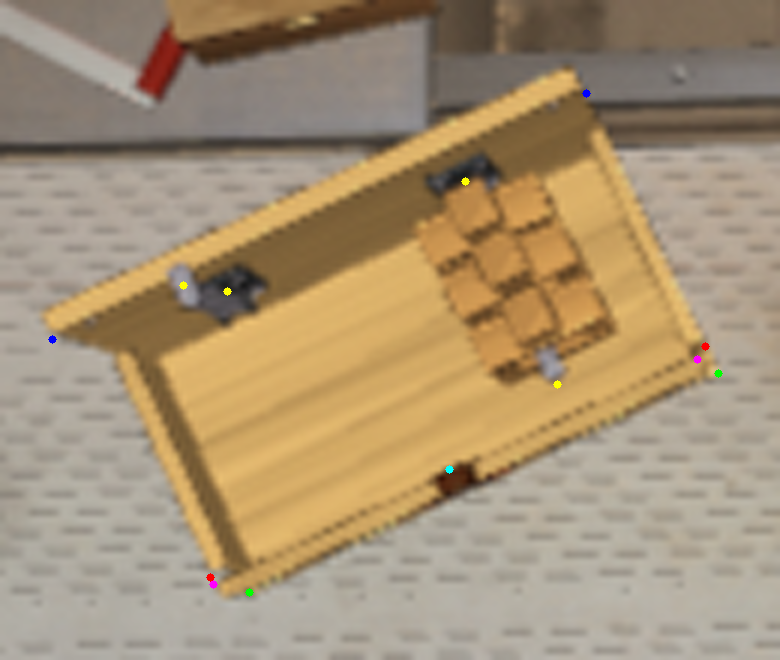

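View pics/fit_scene.png

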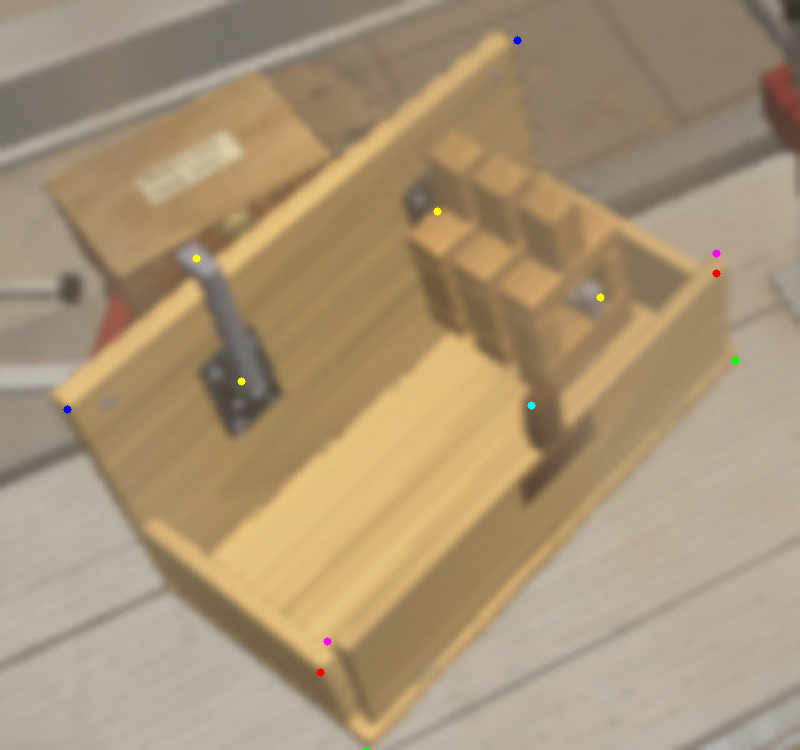

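Run:
```python
from h import *
i,K,T=cap("top"); crop(i,180,145,240,200,12,"t1");crop(i,240,145,300,200,12,"t2"); 
i,K,T=cap("scene"); crop(i,148,205,208,255,12,"s1");crop(i,220,165,292,225,11,"s2")
```

```text
(no output)
```

View pics/t1.png

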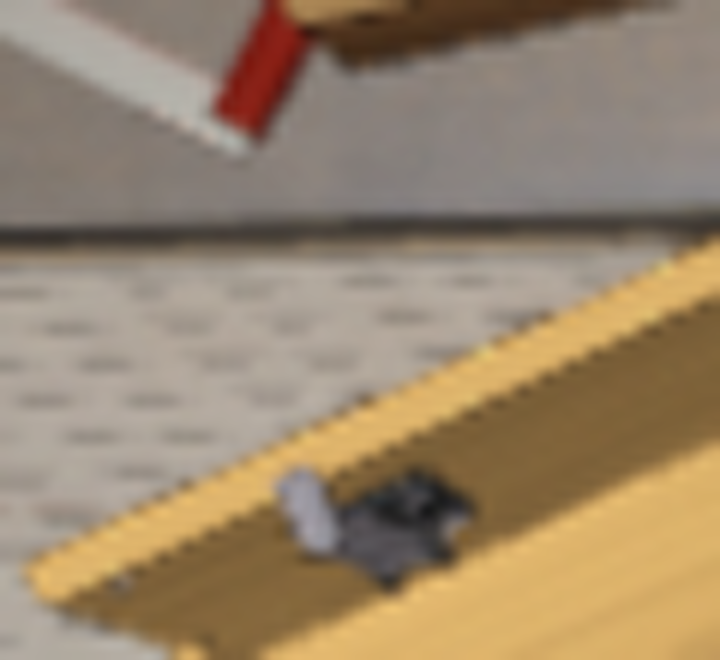

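View pics/t2.png

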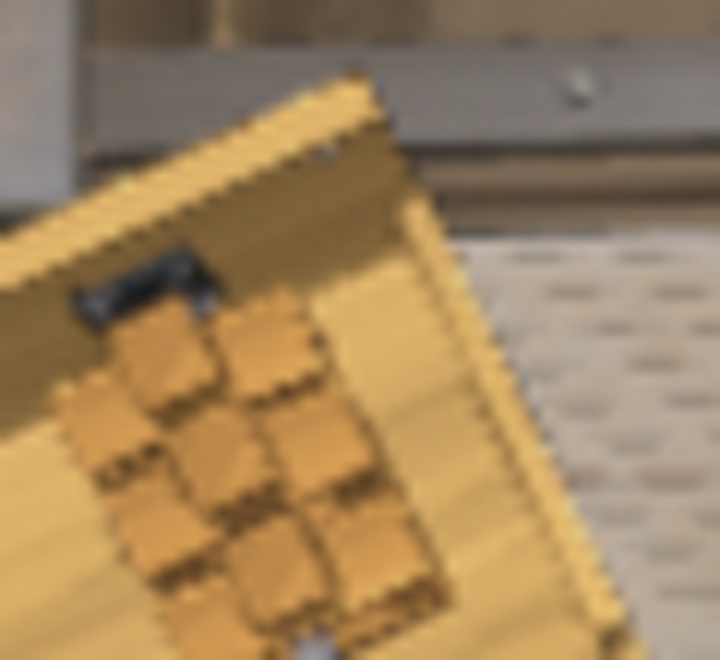

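View pics/s1.png

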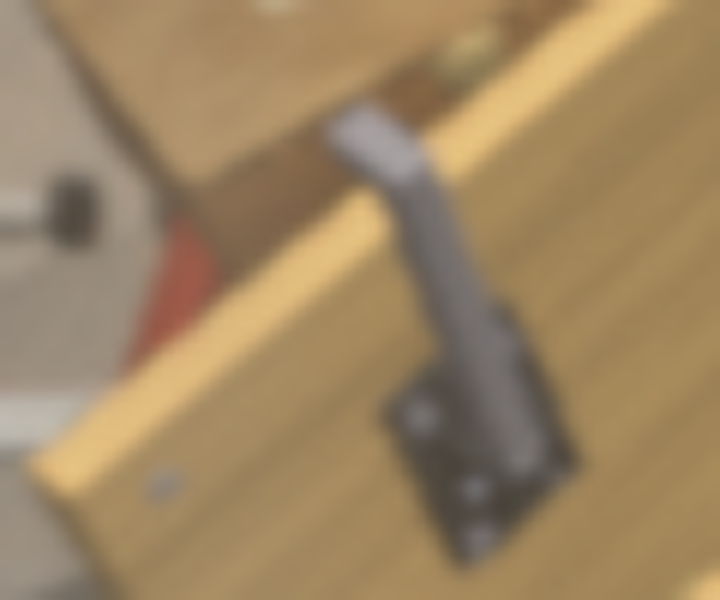

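View pics/s2.png

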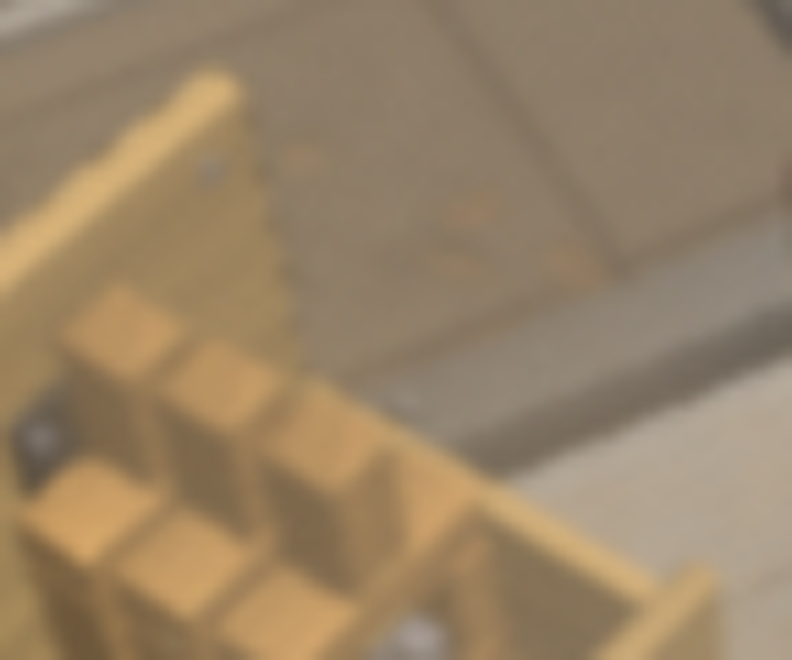

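Run:
```python
from h import *
from scipy.optimize import least_squares
it,Kt,Tt=cap("top"); i,Ks,Ts=cap("scene")
V={"t":(Kt,Tt),"s":(Ks,Ts)}
# (view, local fn(ya,yb,w), pixel)
obs=[("t","b",(.067,.261),(205.4,187.7)),("s","b",(.067,.261),(179.25,216.7)),
("t","a",(-.059,.153),(266.3,199.7)),("s","a",(-.059,.153),(258.4,223.4)),
("t","a",(.041,.213),(253.6,174.2)),("t","a",(.005,.213),(258.3,182.9)),("t","a",(-.031,.213),(263.3,192.1)),
("s","a",(.041,.213),(230.9,195)),("s","a",(.005,.213),(240,200)),("s","a",(-.031,.213),(249.1,205)),
("t","w",(.075,.215),(180+50/12,145+603/12)),("t","-w",(.075,.215),(240+388/12,145+108/12)),
("s","w",(.075,.215),(148+70/12,205+500/12)),("s","-w",(.075,.215),(220+238/11,165+95/11))]
def res(p):
    x,y,th,ya,yb,w=p[:6]; Y={"a":ya,"b":yb,"w":w,"-w":-w}
    off={"t":np.array([p[6],p[7],0]),"s":-np.array([p[6],p[7],0])}
    ex=np.array([np.cos(th),np.sin(th),0]);ey=np.array([-ex[1],ex[0],0]);out=[]
    for v,k,(a,z),px in obs:
        q=np.array([x,y,0])+ex*a+ey*Y[k]+[0,0,z]+off[v]
        out+=list(np.array(proj(*V[v],q))-px)
    return np.array(out)
for tie in(0,1):
    f=lambda p: np.r_[res(p),(p[6:]*300 if not tie else p[6:]*1e6)]
    s=least_squares(f,[.542,.298,.41,-.08,.08,.17,0,0]); print(s.x.round(4)); print(res(s.x).reshape(-1,2).round(1).tolist())
```

```text
[ 5.438e-01  2.975e-01  4.303e-01 -8.160e-02  7.960e-02  1.682e-01
  1.400e-03 -3.000e-04]
[[-0.3, -2.2], [-1.3, -0.7], [1.6, 1.3], [0.4, -0.8], [0.0, -0.4], [-0.2, 0.1], [-0.8, 0.0], [-0.1, 0.1], [-0.2, 0.3], [-0.1, 0.6], [0.3, 1.2], [-0.6, 0.3], [0.7, 0.6], [0.5, -0.5]]
[ 0.5439  0.2975  0.4307 -0.0816  0.0797  0.1683  0.     -0.    ]
[[-0.3, -1.8], [-1.4, -1.1], [1.6, 1.6], [0.3, -1.2], [-0.0, -0.0], [-0.3, 0.4], [-0.8, 0.4], [-0.2, -0.3], [-0.3, -0.1], [-0.2, 0.3], [0.1, 1.6], [-0.7, 0.7], [0.7, 0.2], [0.4, -0.9]]
```

```bash
cat >> h.py <<'E'
O=np.array([.5437,.2975,0]);YAW=.424
EX=np.array([np.cos(YAW),np.sin(YAW),0]);EY=np.array([-EX[1],EX[0],0])
def cab(x,y,z): return O+EX*x+EY*y+np.array([0,0,z])
def info():
    s=r.sense(); M=R.from_rotvec(s["tcp_rot"]).as_matrix(); g=np.array(s["tcp_pos"])-M[:,2]*.011
    d=g-O; return s,M,g,np.array([d@EX,d@EY,d[2]])
def to(g_world,ang=None):
    """tool-frame shift for the grasp point to reach g_world with tool x at world angle ang (mod pi)"""
    s,M,g,c=info(); d=M.T@(np.asarray(g_world)-g)
    t=0
    if ang is not None:
        a=np.arctan2(M[1,0],M[0,0]); t=(a-ang+np.pi/2)%np.pi-np.pi/2 # tool z down: +turn lowers world angle
    print("grasp cab",c.round(4),"world",g.round(4),"F",np.round(s["force"],1),"op",round(s["opening"],4),"t",round(s["t"],1)); print("row",d.round(4),"turn",round(t,3)); return d,t
E
python3 - <<'E'
from h import *
s,M,g,c=info(); print(M.round(3))
to([.3,-.3,.42],YAW+np.pi/2); to(cab(.0,.08,.40),YAW+np.pi/2);to(cab(-.095,0,.40),YAW+np.pi/2)
E
```

```text
[[ 0.252 -0.968 -0.   ]
 [-0.968 -0.252  0.   ]
 [-0.     0.    -1.   ]]
grasp cab [-0.7232 -0.6635  0.2167] world [ 0.1575 -0.6048  0.2167] F [0.1 1.1 0.5] op 0.0919 t 0.5
row [-0.2591 -0.2147 -0.2033] turn -0.169
grasp cab [-0.7232 -0.6635  0.2167] world [ 0.1575 -0.6048  0.2167] F [0.1 1.1 0.5] op 0.0919 t 0.5
row [-0.8547 -0.5876 -0.1833] turn -0.169
grasp cab [-0.7232 -0.6635  0.2167] world [ 0.1575 -0.6048  0.2167] F [0.1 1.1 0.5] op 0.0919 t 0.5
row [-0.7599 -0.5075 -0.1833] turn -0.169
```

Candidates: three wooden stops on the right hook (top px (254,174), (258,183), (263,192)) vs the green look-alike at (342,210), which I leave. For the wood block: the squarish brown piece at (375,208) vs the long offcuts (412,170), (456,205) and the push stick (430,225); I choose (375,208). The empty hook is the left one (205,188). The close crops confirm these.

```bash
python3 -m crank '[[0,0,-0.06,0],[0,0,-0.12,0],[0,0,-0.18,0],[-0.01,-0.03,-0.2,-0.08],[-0.03,-0.08,-0.2,-0.169]]' 0.0918 20
python3 - <<'E'
from h import *
to([.42,-.2,.42],YAW+np.pi/2)
E
```

```text
t: 1.12
tcp_pos: [0.2266, -0.5569, 0.4078]
tcp_rot: [2.635, -1.705, 0.005]
force: [0.4, -0.7, -0.8]
opening: 0.092
grasp cab [-0.6405 -0.6483  0.4188] world [ 0.2266 -0.5569  0.4188] F [ 0.4 -0.7 -0.8] op 0.092 t 1.1
row [-0.2463 -0.3226 -0.0025] turn -0.002
```

```bash
python3 -m crank '[[-0.035,-0.045,0,0],[-0.07,-0.09,0,0],[-0.11,-0.14,0,0],[-0.145,-0.19,0,0],[-0.18,-0.235,0,0]]'
python3 -m crank '[[-0.045,-0.045,0,0],[-0.09,-0.09,0,0],[-0.13,-0.1,0,0],[-0.18,-0.1,0,0],[-0.23,-0.1,0,0]]'
python3 - <<'E'
from h import *
to(cab(-.095,0,.40),YAW+np.pi/2)
E
```

```text
t: 1.75
tcp_pos: [0.3684, -0.2927, 0.406]
tcp_rot: [2.639, -1.704, 0.001]
force: [0.4, -0.0, 0.2]
opening: 0.0918
t: 2.38
tcp_pos: [0.3635, -0.0426, 0.4057]
tcp_rot: [-2.639, 1.704, -0.0]
force: [0.2, 0.5, -0.3]
opening: 0.0919
grasp cab [-0.3042 -0.2358  0.4167] world [ 0.3635 -0.0426  0.4167] F [ 0.2  0.5 -0.3] op 0.0919 t 2.4
row [-0.2358 -0.2092  0.0167] turn 0.0
```

```bash
python3 -m crank '[[-0.047,-0.042,0,0],[-0.094,-0.084,0,0],[-0.141,-0.125,0,0],[-0.188,-0.167,0,0],[-0.236,-0.209,0,0]]'
python3 - <<'E'
from h import *
K=np.array([[430.2,0,318.17],[0,430.2,203.25],[0,0,1]])
i,K,T=cap("top"); p=onz(K,T,251.2,219.2,.17)-O; print(p@EX,p@EY); crop(i,175,140,305,250,6,"a1")
to(cab(-.1,0,.2),YAW+np.pi/2)
E
```

```text
t: 3.0
tcp_pos: [0.4576, 0.2558, 0.4059]
tcp_rot: [-2.637, 1.707, -0.001]
force: [1.1, -0.7, 0.6]
opening: 0.0917
-0.09261512851299833 -0.002303764304178571
grasp cab [-0.0931  0.005   0.4152] world [0.4568 0.2638 0.4152] F [-1.8  1.9 -0.2] op 0.0919 t 3.0
row [0.0062 0.0069 0.2152] turn 0.006
```

View pics/a1.png

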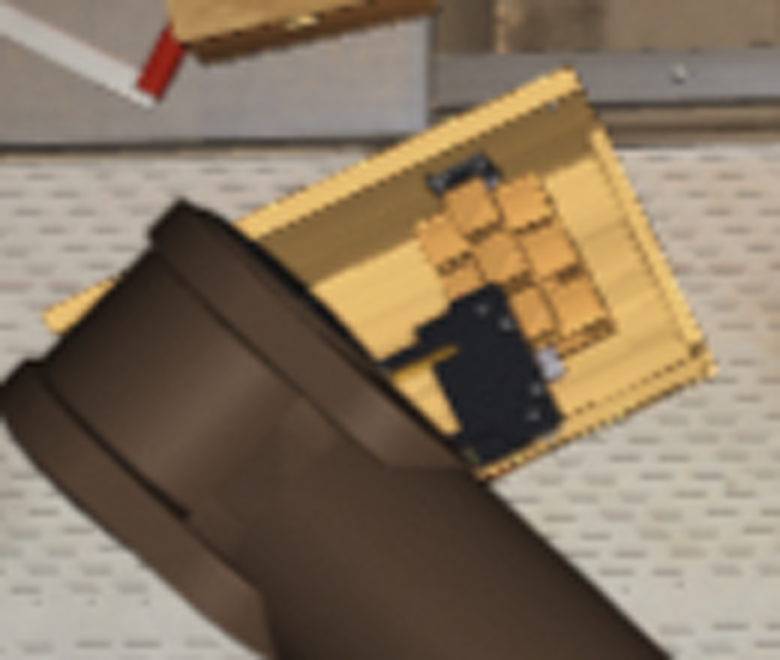

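```bash
python3 -m crank '[[0.007,0.003,0.05,0.006],[0.007,0.003,0.1,0.006],[0.007,0.003,0.15,0.006],[0.007,0.003,0.2,0.006],[0.007,0.003,0.215,0.006]]'
python3 - <<'E'
from h import *
to(cab(-.096,-.001,.158),YAW+np.pi/2)
i,K,T=cap("scene"); crop(i,140,165,300,315,5,"a2")
E
```

```text
t: 3.68
tcp_pos: [0.4557, 0.2453, 0.1884]
tcp_rot: [2.63, -1.71, -0.003]
force: [0.7, 0.3, 0.6]
opening: 0.0919
grasp cab [-0.1016 -0.0114  0.1994] world [0.4558 0.2453 0.1994] F [0.7 0.3 0.6] op 0.0919 t 3.7
row [-0.0104 -0.0057  0.0413] turn -0.006
```

View pics/a2.png

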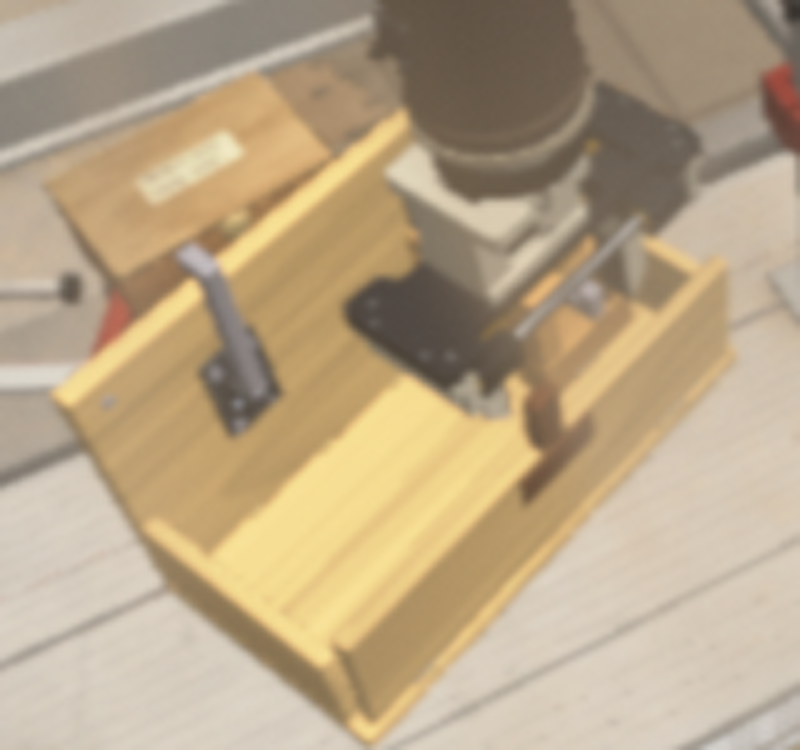

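```bash
python3 -m crank '[[-0.01,-0.006,0,-0.006],[-0.01,-0.006,0,-0.006],[-0.01,-0.006,0,-0.006]]'
python3 - <<'E'
from h import *
to(cab(-.096,-.001,.158),YAW+np.pi/2)
E
```

```text
t: 4.1
tcp_pos: [0.459, 0.259, 0.192]
tcp_rot: [-2.638, 1.703, -0.002]
force: [1.1, 0.1, 0.6]
opening: 0.0919
grasp cab [-0.0931 -0.0003  0.203 ] world [0.459 0.259 0.203] F [1.1 0.1 0.6] op 0.0919 t 4.1
row [0.0007 0.003  0.045 ] turn 0.0
```

```bash
python3 -m crank '[[0.001,0.003,0.02,0],[0.001,0.003,0.045,0],[0.001,0.003,0.045,0]]'
python3 -m crank '[[0,0,0,0],[0,0,0,0],[0,0,0,0],[0,0,0,0]]' 0.0 10
python3 -m crank '[[0,0,0,0],[0,0,0,0],[0,0,0,0],[0,0,0,0]]'
python3 - <<'E'
from h import *
to(cab(-.096,-.001,.158),YAW+np.pi/2)
E
```

```text
t: 4.47
tcp_pos: [0.4555, 0.2552, 0.145]
tcp_rot: [2.637, -1.704, -0.001]
force: [-0.2, 0.7, -0.1]
opening: 0.0915
t: 4.97
tcp_pos: [0.4563, 0.2561, 0.146]
tcp_rot: [-2.639, 1.705, -0.001]
force: [0.3, -1.0, 0.1]
opening: 0.0567
t: 5.48
tcp_pos: [0.4549, 0.2586, 0.1458]
tcp_rot: [-2.639, 1.701, 0.004]
force: [-2.8, 8.2, -4.0]
opening: 0.0213
grasp cab [-0.0969  0.001   0.1568] world [0.4549 0.2586 0.1568] F [-2.8  8.2 -4. ] op 0.0213 t 5.5
row [ 0.002  -0.0009 -0.0012] turn 0.002
```

```bash
python3 -m crank '[[0,0.012,0.002,0],[0,0.025,0.005,0],[0,0.037,0.009,0],[0,0.049,0.014,0],[0,0.06,0.021,0]]'
python3 -m crank '[[0,0.011,0.007,0],[0,0.021,0.016,0],[0,0.030,0.025,0],[0,0.038,0.035,0],[0,0.046,0.046,0]]'
python3 -m crank '[[0,0.006,0.012,0],[0,0.011,0.025,0],[0,0.0125,0.03,0],[0,0.0125,0.03,0]]'
python3 - <<'E'
from h import *
to(cab(-.21,-.001,.065),YAW+np.pi/2)
i,K,T=cap("scene"); crop(i,140,165,300,315,5,"a3")
E
```

```text
t: 6.1
tcp_pos: [0.4004, 0.2345, 0.1259]
tcp_rot: [-2.638, 1.7, 0.002]
force: [-8.1, 7.2, 12.4]
opening: 0.0212
t: 6.72
tcp_pos: [0.3574, 0.2155, 0.079]
tcp_rot: [-2.639, 1.699, 0.005]
force: [-8.8, 8.9, 4.6]
opening: 0.0218
t: 7.22
tcp_pos: [0.3451, 0.21, 0.0484]
tcp_rot: [-2.642, 1.699, 0.007]
force: [-12.6, 9.3, 0.8]
opening: 0.0217
grasp cab [-0.217   0.002   0.0594] world [0.3451 0.21   0.0594] F [-12.6   9.3   0.8] op 0.0217 t 7.2
row [ 0.003  -0.007  -0.0056] turn 0.004
```

View pics/a3.png

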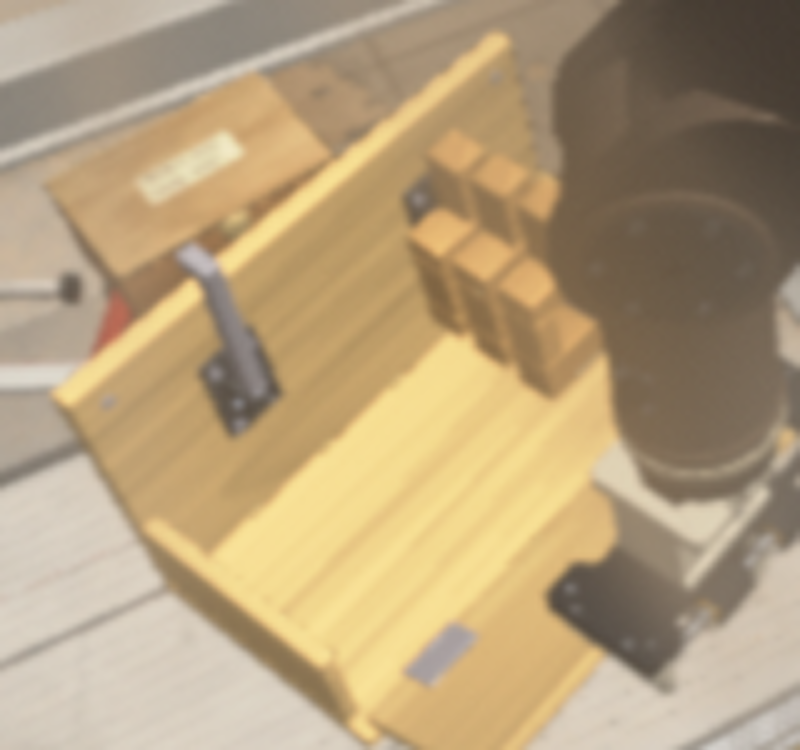

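```bash
python3 -m crank '[[-0.003,0,0.005,0],[-0.003,0,0.008,0],[-0.003,0,0.008,0]]'
python3 - <<'E'
from h import *
to(cab(-.21,-.001,.065),YAW+np.pi/2)
E
```

```text
t: 7.65
tcp_pos: [0.3468, 0.2109, 0.041]
tcp_rot: [-2.639, 1.703, 0.0]
force: [-3.4, 0.9, 5.0]
opening: 0.0218
grasp cab [-0.2151  0.0021  0.052 ] world [0.3468 0.2109 0.052 ] F [-3.4  0.9  5. ] op 0.0218 t 7.7
row [ 0.0031 -0.0051 -0.013 ] turn 0.001
```

```bash
python3 -m crank '[[0,0,0,0],[0,0,0,0],[0,0,0,0],[0,0,0,0]]' 0.0918 20
python3 -m crank '[[0,0,-0.05,0],[0,0,-0.1,0],[0,0,-0.16,0],[0,0,-0.22,0],[0,0,-0.25,0]]'
python3 -m crank '[[0,0,0,0],[0,0,0,0]]'
python3 - <<'E'
from h import *
to(cab(.058,.08,.32),YAW+np.pi/2)
i,K,T=cap("scene"); crop(i,140,165,300,345,4,"a4")
i,K,T=cap("top"); crop(i,175,140,305,270,4,"a5")
E
```

```text
t: 8.15
tcp_pos: [0.3469, 0.21, 0.0407]
tcp_rot: [2.639, -1.705, 0.0]
force: [0.6, 0.2, -0.2]
opening: 0.0572
t: 8.78
tcp_pos: [0.3475, 0.2108, 0.2938]
tcp_rot: [-2.636, 1.703, -0.004]
force: [1.2, -1.1, -0.0]
opening: 0.0915
t: 9.02
tcp_pos: [0.3465, 0.2096, 0.2899]
tcp_rot: [2.638, -1.704, -0.0]
force: [0.0, -0.0, -0.2]
opening: 0.0918
grasp cab [-0.2159  0.001   0.3009] world [0.3465 0.2096 0.3009] F [ 0.  -0.  -0.2] op 0.0918 t 9.0
row [-0.0791 -0.2738 -0.0195] turn -0.001
```

View pics/a4.png

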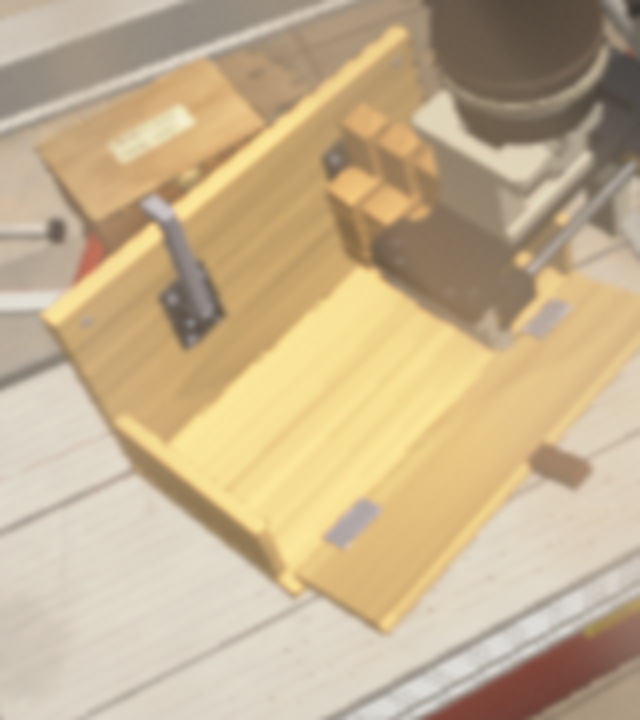

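View pics/a5.png

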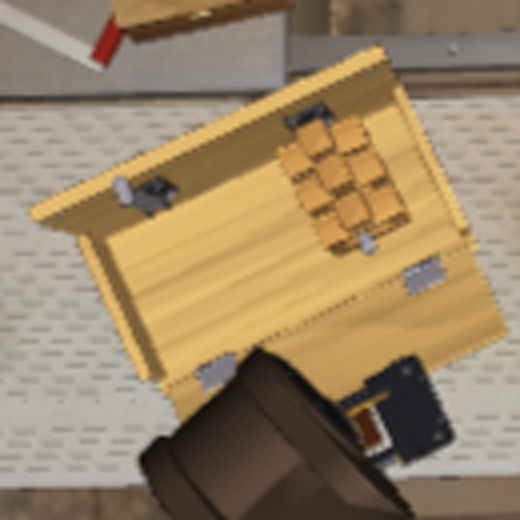

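Run:
```python
from h import *
i,K,T=cap("scene")
for th in(1.1,1.2,1.25):
  for r_,y,t in((.105,.1625,-.006),(.105,.1625,.006),(.15,0,0)):
    x=-.084-r_*np.sin(th)+t*np.cos(th); z=.02+r_*np.cos(th)+t*np.sin(th)
    u,v=proj(K,T,cab(x,y,z)); print(th,r_,t,((u-140)*4).round(),((v-165)*4).round())
```

```text
1.1 0.105 -0.006 387.0 631.0
1.1 0.105 0.006 378.0 620.0
1.1 0.15 0 579.0 463.0
1.2 0.105 -0.006 393.0 640.0
1.2 0.105 0.006 386.0 630.0
1.2 0.15 0 587.0 476.0
1.25 0.105 -0.006 396.0 644.0
1.25 0.105 0.006 389.0 634.0
1.25 0.15 0 590.0 483.0
```

```bash
python3 -m crank '[[-0.015,-0.055,-0.02,0],[-0.03,-0.11,-0.02,0],[-0.047,-0.164,-0.02,0],[-0.063,-0.219,-0.02,0],[-0.079,-0.274,-0.02,0]]'
python3 -m crank '[[0,0,0,0],[0,0,0,0],[0,0,0,0]]'
python3 - <<'E'
from h import *
to(cab(.058,.08,.247),YAW+np.pi/2)
i,K,T=cap("scene"); crop(i,140,165,240,265,6,"b1")
E
```

```text
t: 9.8
tcp_pos: [0.5654, 0.3958, 0.3087]
tcp_rot: [2.637, -1.704, -0.001]
force: [1.2, -0.0, 0.9]
opening: 0.0917
t: 10.18
tcp_pos: [0.5635, 0.3942, 0.3111]
tcp_rot: [2.639, -1.704, 0.001]
force: [0.7, -0.6, -0.2]
opening: 0.0917
grasp cab [0.0578 0.08   0.3221] world [0.5635 0.3942 0.3221] F [ 0.7 -0.6 -0.2] op 0.0917 t 10.2
row [-0.     -0.0002  0.0751] turn 0.0
```

View pics/b1.png

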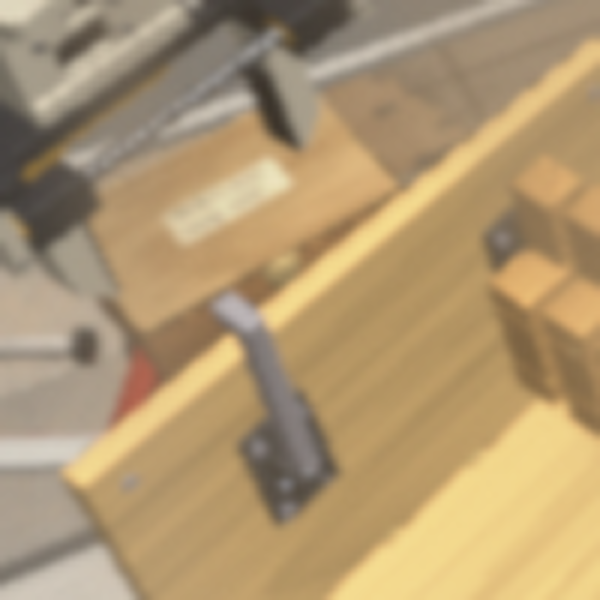

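```bash
python3 -m crank '[[0,0,0.03,0],[0,0,0.06,0],[0,0,0.073,0],[0,0,0.073,0]]'
python3 -m crank '[[0,0,0,0],[0,0,0,0],[0,0,0,0],[0,0,0,0],[0,0,0,0]]' 0.0 12
python3 -m crank '[[0,0,0,0],[0,0,0,0],[0,0,0,0],[0,0,0,0]]'
python3 - <<'E'
from h import *
to(cab(.058,.08,.247),YAW+np.pi/2)
i,K,T=cap("scene"); crop(i,140,165,240,265,6,"b2")
E
```

```text
t: 10.72
tcp_pos: [0.5641, 0.394, 0.2378]
tcp_rot: [2.638, -1.705, 0.001]
force: [-0.3, -0.3, 0.7]
opening: 0.0915
t: 11.35
tcp_pos: [0.5642, 0.3948, 0.2377]
tcp_rot: [2.639, -1.705, 0.0]
force: [0.9, -0.7, -0.2]
opening: 0.0463
t: 11.85
tcp_pos: [0.5642, 0.3947, 0.2377]
tcp_rot: [2.639, -1.705, 0.0]
force: [0.3, 0.5, -0.3]
opening: 0.0116
grasp cab [0.0587 0.0802 0.2487] world [0.5642 0.3947 0.2487] F [ 0.3  0.5 -0.3] op 0.0116 t 11.8
row [0.0002 0.0007 0.0017] turn -0.0
```

View pics/b2.png

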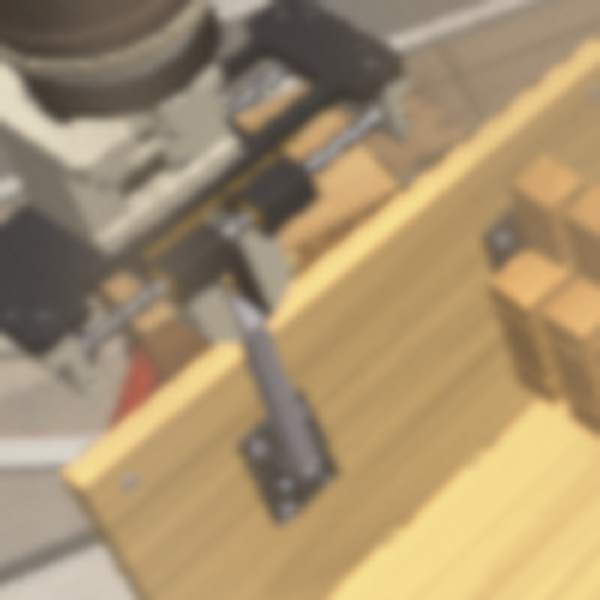

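```bash
python3 -m crank '[[0,0.018,0.002,0],[0,0.035,0.006,0],[0,0.051,0.013,0],[0,0.066,0.023,0],[0,0.08,0.035,0]]'
python3 -m crank '[[0,0.011,0.0135,0],[0,0.02,0.029,0],[0,0.027,0.0455,0],[0,0.0305,0.063,0],[0,0.0315,0.0805,0]]'
python3 -m crank '[[0,0,0.001,0],[0,0,0.001,0]]'
python3 - <<'E'
from h import *
to(cab(-.052,.08,.135),YAW+np.pi/2)
i,K,T=cap("scene"); crop(i,140,165,260,285,5,"b3")
E
```

```text
t: 12.52
tcp_pos: [0.4901, 0.3619, 0.2037]
tcp_rot: [-2.639, 1.704, -0.0]
force: [-3.5, -1.2, 4.8]
opening: 0.0114
t: 13.15
tcp_pos: [0.4589, 0.3481, 0.1212]
tcp_rot: [2.636, -1.7, -0.004]
force: [-9.2, -3.5, 2.0]
opening: 0.0117
t: 13.4
tcp_pos: [0.4589, 0.348, 0.12]
tcp_rot: [2.636, -1.699, -0.005]
force: [-9.5, -2.1, -0.2]
opening: 0.0119
grasp cab [-0.0565  0.081   0.131 ] world [0.4589 0.3481 0.131 ] F [-9.5 -2.1 -0.2] op 0.0119 t 13.4
row [ 0.001  -0.0044 -0.004 ] turn 0.002
```

View pics/b3.png

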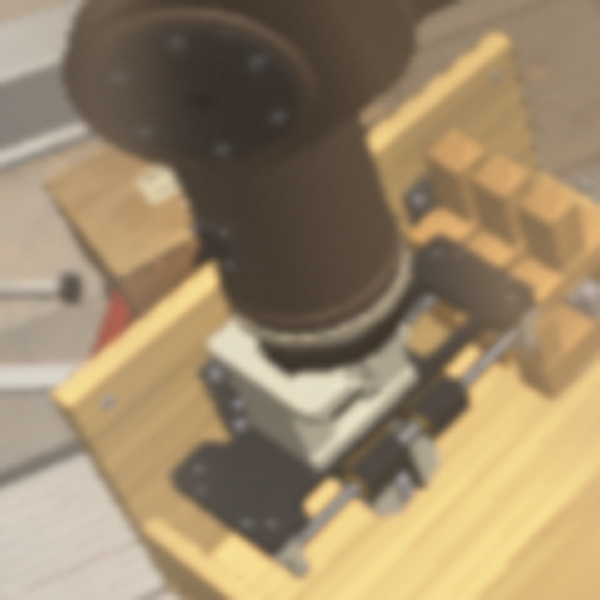

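```bash
python3 -m crank '[[0,-0.003,0.003,0],[0,-0.003,0.006,0],[0,-0.003,0.006,0]]'
python3 -m crank '[[0,0,0,0],[0,0,0,0],[0,0,0,0],[0,0,0,0]]' 0.05
python3 -m crank '[[0,0,-0.05,0],[0,0,-0.1,0],[0,0,-0.16,0],[0,0,-0.16,0],[0,0,-0.16,0]]' 0.0918 25
python3 - <<'E'
from h import *
to(cab(-.031,-.08,.24),YAW+np.pi/2)
i,K,T=cap("top"); crop(i,175,140,305,250,6,"b4")
E
```

```text
t: 13.82
tcp_pos: [0.463, 0.35, 0.1156]
tcp_rot: [2.638, -1.702, -0.002]
force: [-8.6, -4.3, 9.5]
opening: 0.0122
t: 14.32
tcp_pos: [0.4654, 0.3501, 0.1151]
tcp_rot: [2.639, -1.705, 0.0]
force: [0.3, -0.1, -0.6]
opening: 0.0471
t: 14.95
tcp_pos: [0.4653, 0.3498, 0.2748]
tcp_rot: [2.638, -1.705, 0.001]
force: [0.1, -0.6, -1.1]
opening: 0.0909
grasp cab [-0.05    0.0799  0.2858] world [0.4653 0.3498 0.2858] F [ 0.1 -0.6 -1.1] op 0.0909 t 14.9
row [ 0.1599 -0.0191  0.0459] turn -0.001
```

View pics/b4.png

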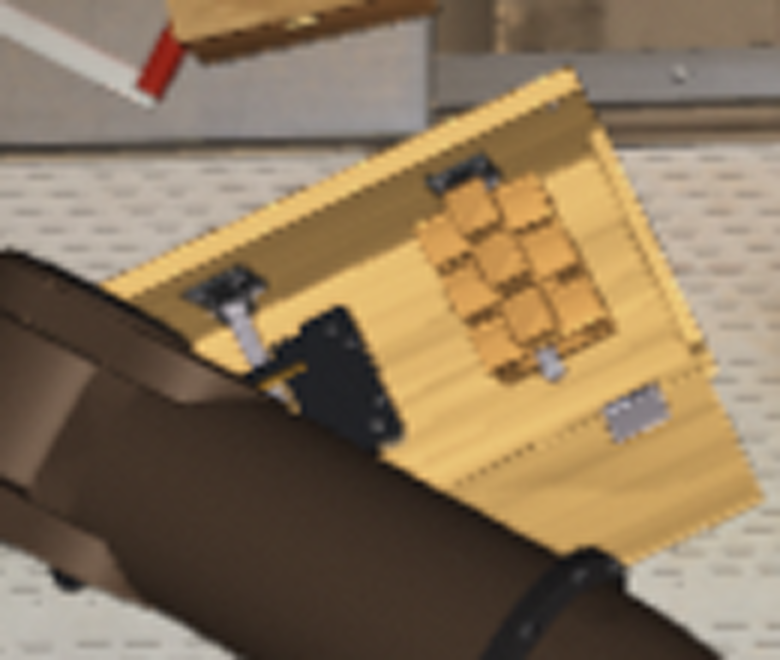

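```bash
python3 -m crank '[[0.054,-0.006,0,0],[0.107,-0.013,0,0],[0.161,-0.019,0,0],[0.161,-0.019,0,0],[0.161,-0.019,0,0]]'
python3 - <<'E'
from h import *
to(cab(-.031,-.081,.191),YAW+np.pi/2)
i,K,T=cap("scene"); crop(i,180,145,300,265,5,"c1")
E
```

```text
t: 15.62
tcp_pos: [0.5481, 0.2111, 0.2739]
tcp_rot: [2.637, -1.704, -0.003]
force: [-0.7, 1.6, -0.1]
opening: 0.0916
grasp cab [-0.0316 -0.0806  0.2849] world [0.5481 0.2111 0.2849] F [-0.7  1.6 -0.1] op 0.0916 t 15.6
row [ 0.0005 -0.0008  0.0939] turn -0.001
```

View pics/c1.png

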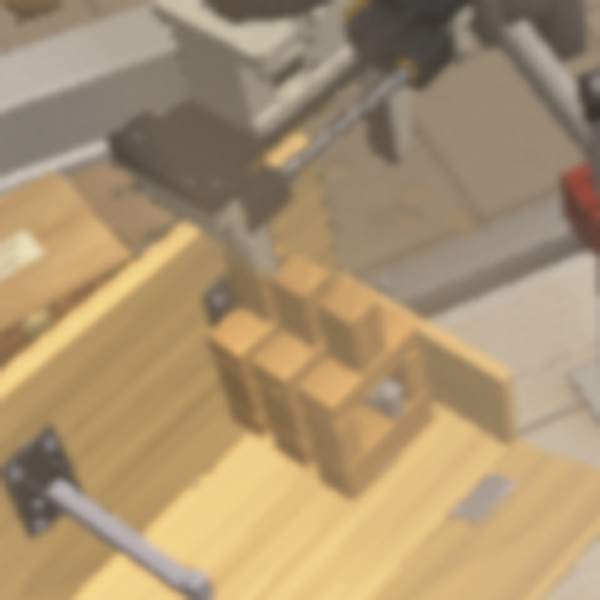

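```bash
python3 -m crank '[[0,0,0.03,0],[0,0,0.06,0],[0,0,0.09,0],[0,0,0.094,0],[0,0,0.094,0]]'
python3 -m crank '[[0,0,0,0],[0,0,0,0],[0,0,0,0],[0,0,0,0],[0,0,0,0]]' 0.0 25
python3 -m crank '[[0,0,0,0],[0,0,0,0],[0,0,0,0],[0,0,0,0]]'
python3 - <<'E'
from h import *
to(cab(-.031,-.081,.213),YAW+np.pi/2)
E
```

```text
t: 16.3
tcp_pos: [0.5484, 0.2123, 0.1818]
tcp_rot: [-2.64, 1.702, 0.0]
force: [0.4, -0.2, 0.2]
opening: 0.092
t: 16.92
tcp_pos: [0.5488, 0.2111, 0.1812]
tcp_rot: [2.639, -1.705, 0.0]
force: [0.1, -0.2, 0.5]
opening: 0.0465
t: 17.42
tcp_pos: [0.5488, 0.2111, 0.1812]
tcp_rot: [2.639, -1.705, 0.0]
force: [0.9, -1.4, 0.8]
opening: 0.0257
grasp cab [-0.0309 -0.0809  0.1922] world [0.5488 0.2111 0.1922] F [ 0.9 -1.4  0.8] op 0.0257 t 17.4
row [ 0.0001  0.0001 -0.0208] turn -0.0
```

```bash
python3 -m crank '[[0,0,-0.01,0],[0,0,-0.021,0],[0,0,-0.021,0],[0,0.02,-0.021,0],[0,0.04,-0.021,0]]'
python3 -m crank '[[0,0.03,0,0],[0,0.03,0,0],[0,0.03,0,0]]'
python3 - <<'E'
from h import *
to(cab(-.103,.08,.212),YAW+np.pi/2)
i,K,T=cap("scene"); crop(i,160,145,300,285,5,"c2")
E
```

```text
t: 18.05
tcp_pos: [0.5117, 0.1946, 0.202]
tcp_rot: [2.639, -1.704, -0.001]
force: [0.1, -0.1, -2.8]
opening: 0.0257
t: 18.42
tcp_pos: [0.4856, 0.1824, 0.2025]
tcp_rot: [-2.638, 1.705, -0.001]
force: [0.1, 0.3, -2.2]
opening: 0.0256
grasp cab [-0.1003 -0.0809  0.2135] world [0.4855 0.1824 0.2135] F [ 0.1  0.3 -2.2] op 0.0256 t 18.4
row [-0.1609  0.0028  0.0014] turn -0.001
```

View pics/c2.png

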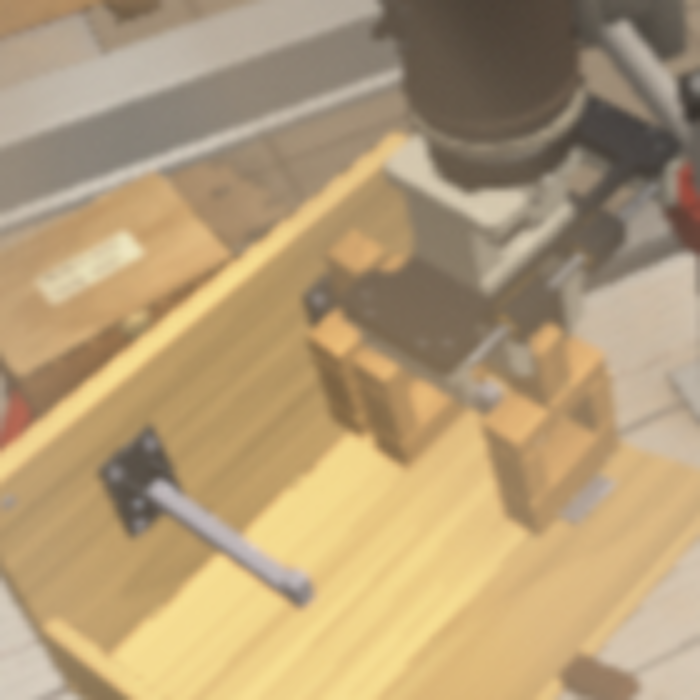

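```bash
python3 -m crank '[[-0.04,0.003,0.001,0],[-0.08,0.003,0.001,0],[-0.12,0.003,0.001,0],[-0.161,0.003,0.001,0],[-0.161,0.003,0.001,0]]'
python3 -m crank '[[0,0,0,0],[0,0,0,0]]'
python3 - <<'E'
from h import *
to(cab(.041,.08,.212),YAW+np.pi/2)
i,K,T=cap("scene"); crop(i,160,165,300,305,5,"c3")
E
```

```text
t: 19.1
tcp_pos: [0.4141, 0.3323, 0.2016]
tcp_rot: [-2.642, 1.696, 0.004]
force: [-0.2, 0.2, -2.3]
opening: 0.026
t: 19.35
tcp_pos: [0.4168, 0.327, 0.201]
tcp_rot: [2.637, -1.707, 0.0]
force: [0.1, -0.6, -2.5]
opening: 0.0255
grasp cab [-0.1035  0.0791  0.212 ] world [0.4168 0.3271 0.212 ] F [ 0.1 -0.6 -2.5] op 0.0255 t 19.4
row [-1.200e-03 -1.445e-01 -1.000e-04] turn -0.002
```

View pics/c3.png

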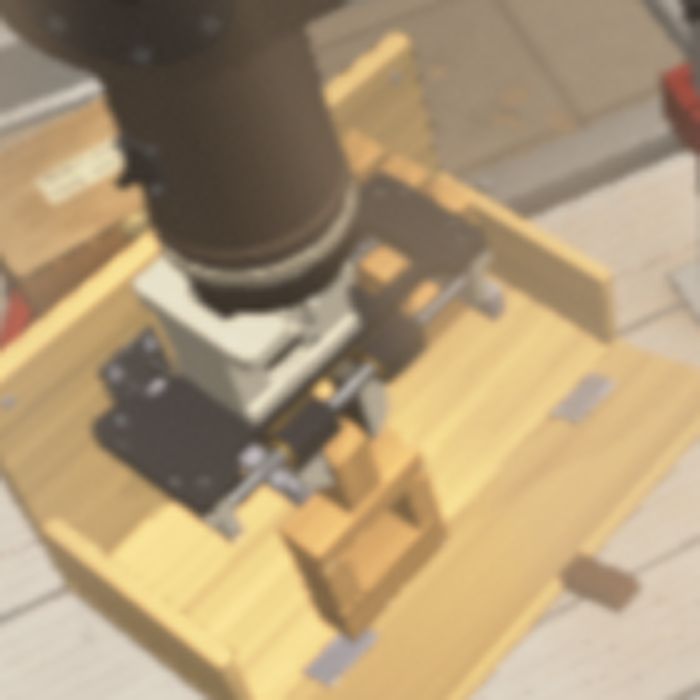

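```bash
python3 -m crank '[[-0.001,-0.03,0,0],[-0.001,-0.06,0,0],[-0.001,-0.09,0,0],[-0.001,-0.12,0,0],[-0.001,-0.144,0,0]]'
python3 -m crank '[[0,0,0,0],[0,0,0,0],[0,0,0,0]]'
python3 - <<'E'
from h import *
to(cab(.041,.08,.192),YAW+np.pi/2)
i,K,T=cap("scene"); crop(i,160,165,300,305,5,"c4")
E
```

```text
t: 20.02
tcp_pos: [0.5487, 0.3873, 0.2008]
tcp_rot: [2.637, -1.707, 0.0]
force: [-0.8, -0.4, -2.6]
opening: 0.0255
t: 20.4
tcp_pos: [0.5464, 0.3876, 0.2014]
tcp_rot: [2.639, -1.704, 0.0]
force: [0.3, 1.2, -3.1]
opening: 0.0256
grasp cab [0.0395 0.081  0.2124] world [0.5464 0.3876 0.2124] F [ 0.3  1.2 -3.1] op 0.0256 t 20.4
row [ 0.001  -0.0015  0.0204] turn -0.0
```

View pics/c4.png

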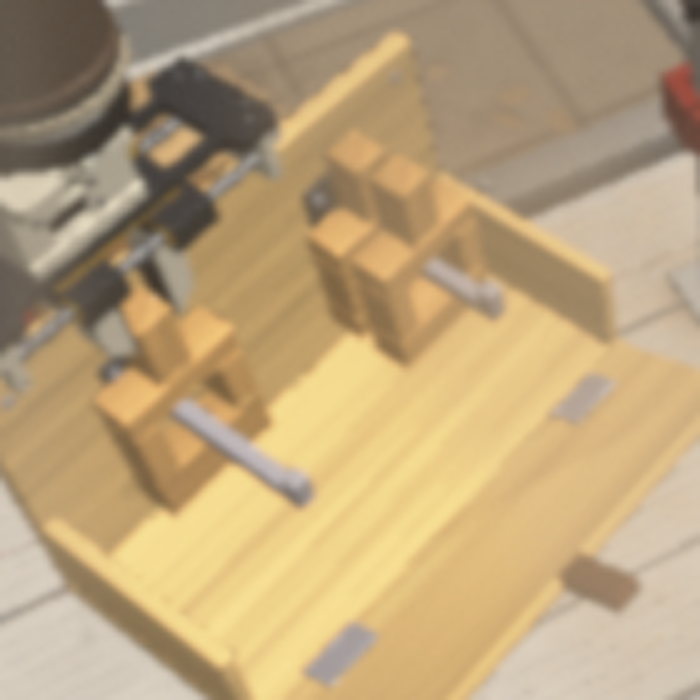

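Bar passes through the window. Lower, release, rise.

```bash
python3 -m crank '[[0.001,0,0.01,0],[0.001,0,0.02,0],[0.001,0,0.021,0],[0.001,0,0.021,0]]'
python3 -m crank '[[0,0,0,0],[0,0,0,0],[0,0,0,0],[0,0,0,0],[0,0,0,0]]' 0.0918
python3 -m crank '[[0,0,-0.03,0],[0,0,-0.07,0],[0,0,-0.09,0],[0,0,-0.09,0],[0,0,-0.09,0]]'
python3 - <<'E'
from h import *
to(cab(.005,-.081,.28),YAW+np.pi/2)
i,K,T=cap("scene"); crop(i,160,165,300,305,5,"c5")
E
```

```text
t: 20.95
tcp_pos: [0.5475, 0.3868, 0.1806]
tcp_rot: [-2.638, 1.705, -0.001]
force: [-0.6, -3.2, 6.6]
opening: 0.0258
t: 21.58
tcp_pos: [0.5473, 0.3872, 0.1802]
tcp_rot: [-2.639, 1.705, -0.0]
force: [0.2, 0.5, 0.0]
opening: 0.071
t: 22.2
tcp_pos: [0.5471, 0.3867, 0.269]
tcp_rot: [2.638, -1.704, -0.0]
force: [0.7, 0.2, 0.2]
opening: 0.0919
grasp cab [0.0398 0.0799 0.28  ] world [0.5471 0.3867 0.28  ] F [0.7 0.2 0.2] op 0.0919 t 22.2
row [1.609e-01 3.470e-02 1.000e-04] turn -0.0
```

View pics/c5.png

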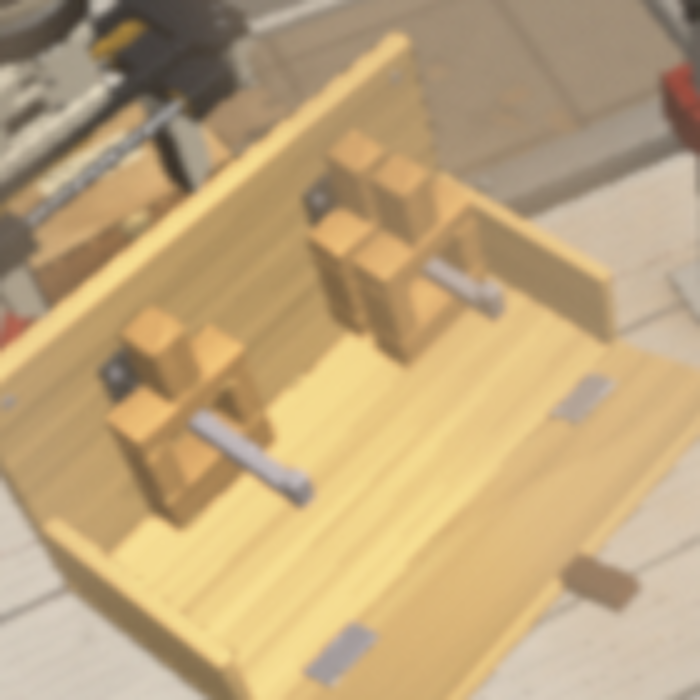

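```bash
python3 -m crank '[[0.04,0.01,0,0],[0.08,0.02,0,0],[0.12,0.03,0,0],[0.161,0.035,0,0],[0.161,0.035,0,0]]'
python3 -m crank '[[0,0,0,0],[0,0,0,0]]'
python3 -m crank '[[0,0,0.03,0],[0,0,0.06,0],[0,0,0.085,0],[0,0,0.089,0],[0,0,0.089,0]]'
python3 - <<'E'
from h import *
to(cab(.005,-.081,.191),YAW+np.pi/2)
E
python3 -m crank '[[0,0,0,0],[0,0,0,0],[0,0,0,0],[0,0,0,0],[0,0,0,0]]' 0.0 25
python3 -m crank '[[0,0,0,0],[0,0,0,0],[0,0,0,0],[0,0,0,0]]'
python3 - <<'E'
from h import *
to(cab(-.103,-.081,.212),YAW+np.pi/2)
E
```

```text
t: 22.88
tcp_pos: [0.5832, 0.221, 0.2685]
tcp_rot: [2.63, -1.712, 0.001]
force: [-0.2, 0.1, -0.3]
opening: 0.092
t: 23.12
tcp_pos: [0.5808, 0.2274, 0.2699]
tcp_rot: [-2.641, 1.702, 0.001]
force: [-0.7, 0.8, 0.6]
opening: 0.0917
t: 23.75
tcp_pos: [0.5815, 0.2269, 0.1818]
tcp_rot: [-2.639, 1.703, 0.0]
force: [-0.4, -0.6, -0.1]
opening: 0.0918
grasp cab [ 0.0054 -0.0799  0.1928] world [0.5815 0.2269 0.1928] F [-0.4 -0.6 -0.1] op 0.0918 t 23.8
row [0.0011 0.0004 0.0018] turn 0.001
t: 24.38
tcp_pos: [0.5816, 0.226, 0.1813]
tcp_rot: [2.639, -1.705, 0.0]
force: [0.2, 0.7, 0.2]
opening: 0.0461
t: 24.88
tcp_pos: [0.5816, 0.2259, 0.1812]
tcp_rot: [2.639, -1.705, 0.0]
force: [0.4, -0.5, 0.8]
opening: 0.0255
grasp cab [ 0.0051 -0.0808  0.1922] world [0.5816 0.2259 0.1922] F [ 0.4 -0.5  0.8] op 0.0255 t 24.9
row [ 0.0002  0.1081 -0.0198] turn -0.0
```

```bash
python3 -m crank '[[0,0,-0.01,0],[0,0,-0.021,0],[0,0,-0.021,0],[0,0.02,-0.021,0],[0,0.05,-0.021,0]]'
python3 -m crank '[[0,0.03,0,0],[0,0.058,0,0],[0,0.058,0,0],[0,0.058,0,0]]'
python3 - <<'E'
from h import *
to(cab(-.103,.08,.212),YAW+np.pi/2)
i,K,T=cap("scene"); crop(i,160,165,300,305,5,"d1")
E
```

```text
t: 25.5
tcp_pos: [0.5357, 0.2055, 0.2019]
tcp_rot: [-2.639, 1.705, 0.001]
force: [0.5, -0.3, -1.5]
opening: 0.0257
t: 26.0
tcp_pos: [0.4838, 0.1817, 0.2025]
tcp_rot: [-2.638, 1.705, -0.001]
force: [-0.1, 0.1, -1.3]
opening: 0.026
grasp cab [-0.1022 -0.0809  0.2135] world [0.4838 0.1817 0.2135] F [-0.1  0.1 -1.3] op 0.026 t 26.0
row [-0.1609  0.0009  0.0014] turn -0.001
```

View pics/d1.png

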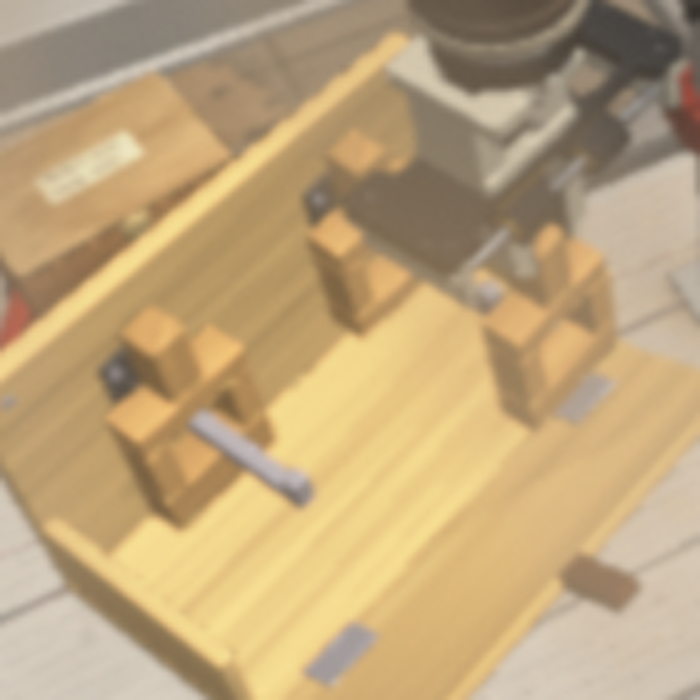

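```bash
python3 -m crank '[[-0.04,0.001,0.001,0],[-0.08,0.001,0.001,0],[-0.12,0.001,0.001,0],[-0.161,0.001,0.001,0],[-0.161,0.001,0.001,0]]'
python3 -m crank '[[0,0,0,0],[0,0,0,0],[0,0,0,0]]'
python3 -m crank '[[0,-0.03,0,0],[0,-0.06,0,0],[0,-0.09,0,0],[0,-0.107,0,0],[0,-0.107,0,0]]'
python3 -m crank '[[0,0,0,0],[0,0,0,0],[0,0,0,0]]'
python3 - <<'E'
from h import *
to(cab(.005,.08,.191),YAW+np.pi/2)
i,K,T=cap("scene"); crop(i,160,165,300,305,5,"d2")
E
```

```text
t: 26.68
tcp_pos: [0.4141, 0.3322, 0.2016]
tcp_rot: [-2.642, 1.696, 0.004]
force: [0.1, -1.0, -1.7]
opening: 0.0254
t: 27.05
tcp_pos: [0.4167, 0.3271, 0.2011]
tcp_rot: [2.637, -1.707, 0.0]
force: [0.7, 0.3, -2.0]
opening: 0.0257
t: 27.68
tcp_pos: [0.5147, 0.3715, 0.2006]
tcp_rot: [2.637, -1.707, -0.001]
force: [-0.3, -0.5, -2.1]
opening: 0.0257
t: 28.05
tcp_pos: [0.5132, 0.3717, 0.2015]
tcp_rot: [-2.639, 1.704, -0.001]
force: [-0.0, -0.0, -1.6]
opening: 0.0257
grasp cab [0.0028 0.0802 0.2125] world [0.5132 0.3717 0.2125] F [-0.  -0.  -1.6] op 0.0257 t 28.1
row [ 0.0002 -0.0022  0.0215] turn -0.0
```

View pics/d2.png

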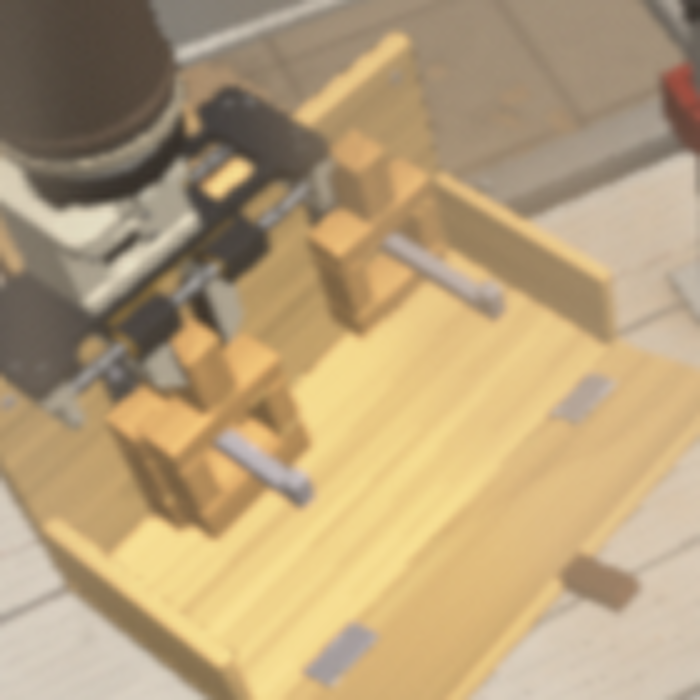

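```bash
python3 -m crank '[[0,-0.002,0.01,0],[0,-0.002,0.02,0],[0,-0.002,0.021,0],[0,-0.002,0.021,0]]'
python3 -m crank '[[0,0,0,0],[0,0,0,0],[0,0,0,0],[0,0,0,0],[0,0,0,0]]' 0.0918
python3 -m crank '[[0,0,-0.03,0],[0,0,-0.07,0],[0,0,-0.09,0],[0,0,-0.09,0],[0,0,-0.09,0]]'
python3 - <<'E'
from h import *
to(cab(.041,-.081,.28),YAW+np.pi/2)
E
```

```text
t: 28.6
tcp_pos: [0.5156, 0.3726, 0.1804]
tcp_rot: [-2.639, 1.705, -0.001]
force: [-1.1, -2.5, 6.2]
opening: 0.0255
t: 29.22
tcp_pos: [0.5154, 0.3728, 0.1801]
tcp_rot: [2.639, -1.705, -0.0]
force: [0.8, -0.0, -0.2]
opening: 0.0712
t: 29.85
tcp_pos: [0.5152, 0.3723, 0.2691]
tcp_rot: [2.638, -1.704, -0.0]
force: [0.5, 0.0, -0.0]
opening: 0.0917
grasp cab [0.0048 0.0799 0.2801] world [0.5152 0.3723 0.2801] F [ 0.5  0.  -0. ] op 0.0917 t 29.9
row [ 0.1609 -0.0362  0.0002] turn -0.0
```

```bash
python3 -m crank '[[0.04,-0.01,0,0],[0.08,-0.02,0,0],[0.12,-0.03,0,0],[0.161,-0.036,0,0],[0.161,-0.036,0,0]]'
python3 -m crank '[[0,0,0,0],[0,0,0,0],[0,0,0,0]]'
python3 -m crank '[[0,0,0.03,0],[0,0,0.06,0],[0,0,0.085,0],[0,0,0.089,0],[0,0,0.089,0]]'
python3 - <<'E'
from h import *
to(cab(.041,-.081,.191),YAW+np.pi/2)
i,K,T=cap("scene"); crop(i,160,165,300,305,5,"e1")
E
python3 -m crank '[[0,0,0,0],[0,0,0,0],[0,0,0,0],[0,0,0,0],[0,0,0,0]]' 0.0 25
python3 -m crank '[[0,0,0,0],[0,0,0,0],[0,0,0,0],[0,0,0,0]]'
python3 - <<'E'
from h import *
to(cab(-.103,-.081,.212),YAW+np.pi/2)
E
```

```text
t: 30.48
tcp_pos: [0.6166, 0.2358, 0.2679]
tcp_rot: [2.63, -1.712, 0.0]
force: [-0.5, 0.1, 0.1]
opening: 0.0916
t: 30.85
tcp_pos: [0.6137, 0.2419, 0.2702]
tcp_rot: [-2.64, 1.702, 0.0]
force: [-0.0, -0.1, 0.4]
opening: 0.0916
t: 31.48
tcp_pos: [0.6144, 0.2414, 0.1819]
tcp_rot: [-2.639, 1.704, -0.0]
force: [0.1, -0.2, -0.1]
opening: 0.092
grasp cab [ 0.0413 -0.0802  0.1929] world [0.6144 0.2414 0.1929] F [ 0.1 -0.2 -0.1] op 0.092 t 31.5
row [0.0008 0.0003 0.0019] turn 0.0
t: 32.15
tcp_pos: [0.6144, 0.2408, 0.1812]
tcp_rot: [2.639, -1.705, 0.0]
force: [0.6, -0.3, -0.2]
opening: 0.0465
t: 32.65
tcp_pos: [0.6143, 0.2409, 0.1812]
tcp_rot: [2.639, -1.705, -0.0]
force: [-0.5, -0.5, -0.3]
opening: 0.0256
grasp cab [ 0.0411 -0.0807  0.1922] world [0.6143 0.2409 0.1922] F [-0.5 -0.5 -0.3] op 0.0256 t 32.6
row [ 0.0003  0.1441 -0.0198] turn -0.0
```

View pics/e1.png

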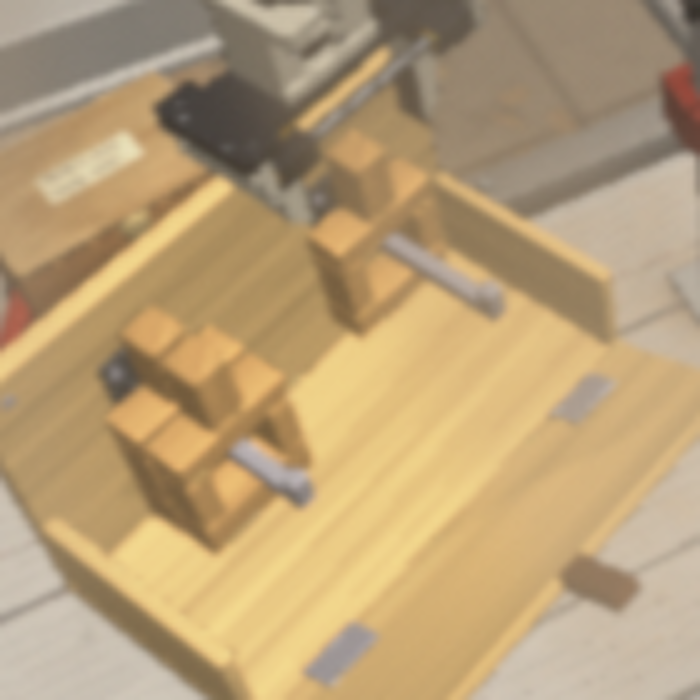

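```bash
python3 -m crank '[[0,0,-0.01,0],[0,0,-0.021,0],[0,0,-0.021,0],[0,0.02,-0.021,0],[0,0.05,-0.021,0]]'
python3 -m crank '[[0,0.03,0,0],[0,0.06,0,0],[0,0.095,0,0],[0,0.095,0,0],[0,0.095,0,0]]'
python3 -m crank '[[-0.04,0,0.001,0],[-0.08,0,0.001,0],[-0.12,0,0.001,0],[-0.161,0,0.001,0],[-0.161,0,0.001,0]]'
python3 -m crank '[[0,0,0,0],[0,0,0,0],[0,0,0,0]]'
python3 - <<'E'
from h import *
to(cab(-.029,.08,.212),YAW+np.pi/2)
i,K,T=cap("scene"); crop(i,160,165,300,305,5,"e2")
E
```

```text
t: 33.28
tcp_pos: [0.5685, 0.2203, 0.2019]
tcp_rot: [-2.639, 1.705, 0.001]
force: [-0.3, 0.4, -1.2]
opening: 0.0253
t: 33.9
tcp_pos: [0.483, 0.1812, 0.2025]
tcp_rot: [-2.638, 1.705, -0.001]
force: [-0.2, 0.7, -2.3]
opening: 0.0253
t: 34.52
tcp_pos: [0.4143, 0.3323, 0.2016]
tcp_rot: [-2.642, 1.696, 0.004]
force: [0.0, 0.1, -1.7]
opening: 0.026
t: 34.9
tcp_pos: [0.4167, 0.3271, 0.2011]
tcp_rot: [2.637, -1.707, 0.0]
force: [0.1, -0.9, -1.6]
opening: 0.0257
grasp cab [-0.1035  0.0793  0.2121] world [0.4167 0.3271 0.2121] F [ 0.1 -0.9 -1.6] op 0.0257 t 34.9
row [-0.0009 -0.0745  0.0001] turn -0.002
```

View pics/e2.png

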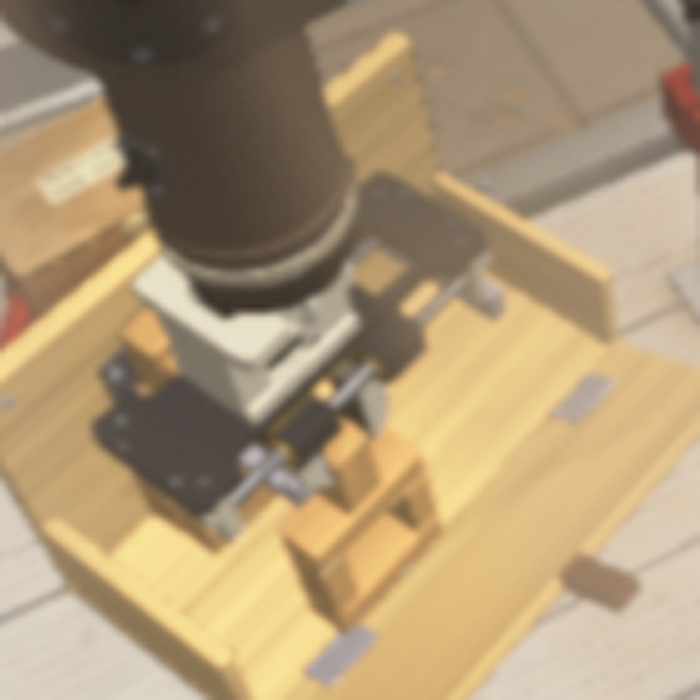

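```bash
python3 -m crank '[[-0.001,-0.03,0,0],[-0.001,-0.06,0,0],[-0.001,-0.0745,0,0],[-0.001,-0.0745,0,0],[-0.001,-0.0745,0,0]]'
python3 -m crank '[[0,0,0,0],[0,0,0,0]]'
python3 - <<'E'
from h import *
to(cab(-.029,.08,.191),YAW+np.pi/2)
i,K,T=cap("scene"); crop(i,160,165,300,305,5,"e3")
E
```

```text
t: 35.58
tcp_pos: [0.4824, 0.3592, 0.2012]
tcp_rot: [2.639, -1.703, -0.0]
force: [0.2, 0.6, -1.2]
opening: 0.0255
t: 35.83
tcp_pos: [0.4831, 0.3593, 0.2014]
tcp_rot: [2.639, -1.704, 0.001]
force: [0.3, 1.1, -2.6]
opening: 0.0257
grasp cab [-0.0298  0.0812  0.2124] world [0.4831 0.3593 0.2124] F [ 0.3  1.1 -2.6] op 0.0257 t 35.8
row [ 0.0012 -0.0008  0.0214] turn 0.0
```

View pics/e3.png

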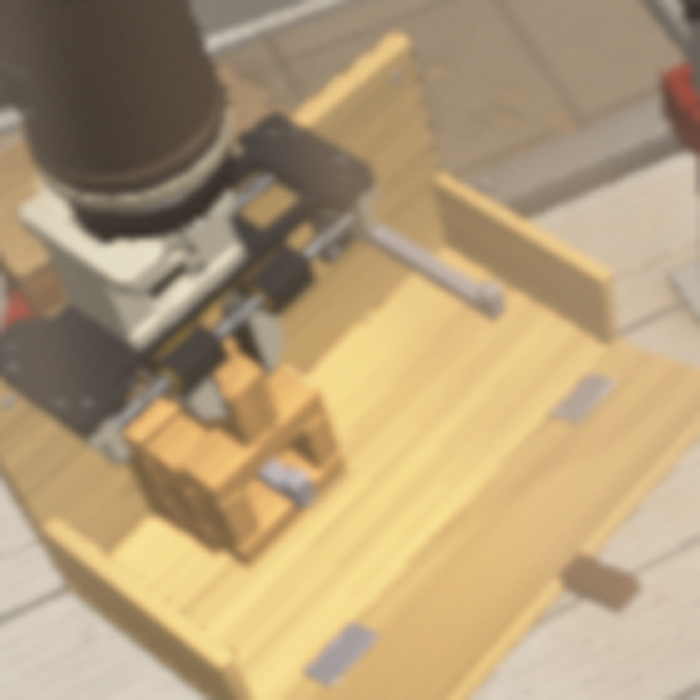

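```bash
python3 -m crank '[[0.001,0,0.01,0],[0.001,0,0.02,0],[0.001,0,0.021,0],[0.001,0,0.021,0]]'
python3 -m crank '[[0,0,0,0],[0,0,0,0],[0,0,0,0],[0,0,0,0],[0,0,0,0]]' 0.0918
python3 -m crank '[[0,0,-0.03,0],[0,0,-0.07,0],[0,0,-0.09,0],[0,0,-0.09,0],[0,0,-0.09,0]]'
python3 - <<'E'
from h import *
to(cab(-.05,-.081,.135),YAW+np.pi/2)
i,K,T=cap("scene"); crop(i,160,165,300,305,5,"e4")
E
```

```text
t: 36.38
tcp_pos: [0.484, 0.3585, 0.1805]
tcp_rot: [-2.639, 1.705, -0.001]
force: [-2.6, -2.8, 7.8]
opening: 0.0259
t: 37.0
tcp_pos: [0.4839, 0.3586, 0.1801]
tcp_rot: [2.639, -1.705, -0.0]
force: [-0.6, -0.2, 0.4]
opening: 0.0712
t: 37.62
tcp_pos: [0.4837, 0.3581, 0.2692]
tcp_rot: [2.638, -1.704, -0.0]
force: [0.3, -0.0, -0.1]
opening: 0.0914
grasp cab [-0.0297  0.0799  0.2802] world [0.4837 0.3581 0.2802] F [ 0.3 -0.  -0.1] op 0.0914 t 37.6
row [0.1608 0.02   0.1453] turn -0.0
```

View pics/e4.png

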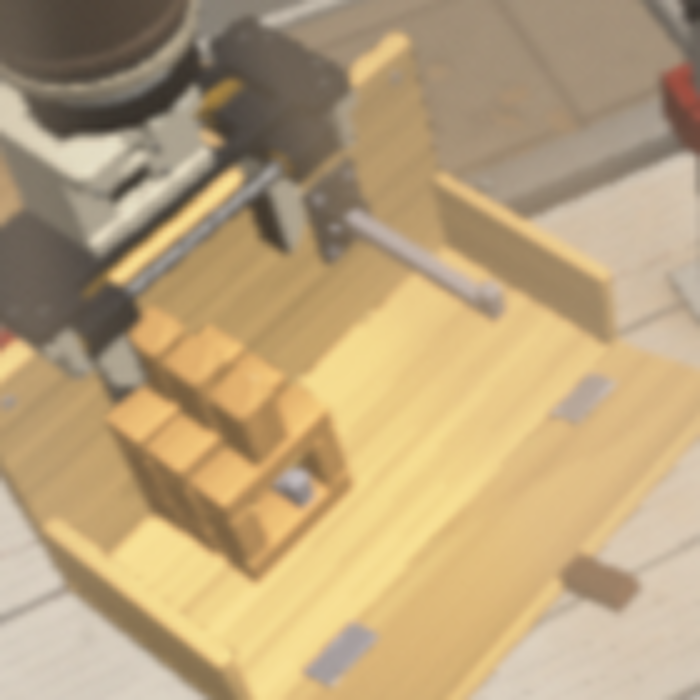

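```bash
python3 -m crank '[[0.04,0.005,0,0],[0.08,0.01,0,0],[0.12,0.015,0,0],[0.161,0.02,0,0],[0.161,0.02,0,0]]'
python3 -m crank '[[0,0,0,0],[0,0,0,0]]'
python3 -m crank '[[0,0,0.04,0],[0,0,0.08,0],[0,0,0.12,0],[0,0,0.143,0],[0,0,0.143,0]]'
python3 -m crank '[[0,0,0,0],[0,0,0,0],[0,0,0,0],[0,0,0,0],[0,0,0,0]]' 0.0 12
python3 -m crank '[[0,0,0,0],[0,0,0,0],[0,0,0,0],[0,0,0,0]]'
python3 - <<'E'
from h import *
to(cab(-.05,-.081,.135),YAW+np.pi/2)
i,K,T=cap("scene"); crop(i,160,165,300,305,5,"f1")
E
```

```text
t: 38.3
tcp_pos: [0.5332, 0.199, 0.2686]
tcp_rot: [2.631, -1.711, 0.0]
force: [0.3, 0.7, -0.5]
opening: 0.0915
t: 38.55
tcp_pos: [0.5312, 0.2049, 0.27]
tcp_rot: [-2.641, 1.702, 0.001]
force: [0.8, 0.7, -0.6]
opening: 0.0919
t: 39.17
tcp_pos: [0.5304, 0.204, 0.1257]
tcp_rot: [2.638, -1.701, -0.003]
force: [-0.4, 0.2, -0.1]
opening: 0.0921
t: 39.8
tcp_pos: [0.532, 0.2035, 0.1274]
tcp_rot: [-2.639, 1.705, -0.0]
force: [-0.1, -0.2, -0.6]
opening: 0.0464
t: 40.3
tcp_pos: [0.5312, 0.205, 0.1273]
tcp_rot: [-2.639, 1.703, 0.002]
force: [-1.6, 4.7, -0.6]
opening: 0.0117
grasp cab [-0.0494 -0.0792  0.1383] world [0.5312 0.205  0.1383] F [-1.6  4.7 -0.6] op 0.0117 t 40.3
row [0.0018 0.0006 0.0033] turn 0.001
```

View pics/f1.png

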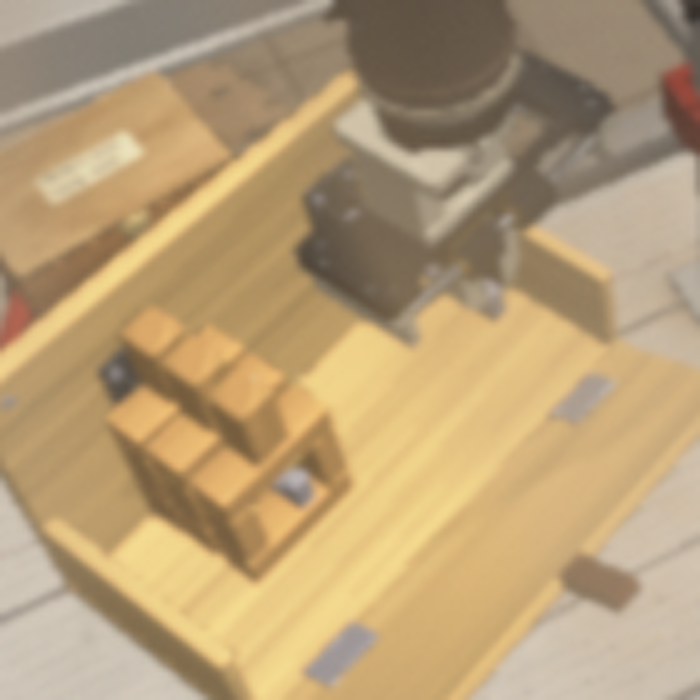

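```bash
python3 -m crank '[[-0.002,-0.002,-0.017,0],[-0.002,-0.0065,-0.034,0],[-0.002,-0.0135,-0.05,0],[-0.002,-0.023,-0.064,0],[-0.002,-0.0345,-0.077,0]]'
python3 -m crank '[[0,-0.0135,-0.011,0],[0,-0.0285,-0.0195,0],[0,-0.0445,-0.0255,0],[0,-0.0615,-0.029,0],[0,-0.0795,-0.03,0]]'
python3 -m crank '[[0,-0.003,0,0],[0,-0.005,0,0],[0,-0.005,0,0]]'
python3 - <<'E'
from h import *
to(cab(.061,-.08,.247),YAW+np.pi/2)
i,K,T=cap("scene"); crop(i,160,165,300,305,5,"f2")
E
```

```text
t: 40.98
tcp_pos: [0.564, 0.2196, 0.2043]
tcp_rot: [-2.637, 1.705, -0.002]
force: [7.3, 5.2, -11.1]
opening: 0.0113
t: 41.6
tcp_pos: [0.6363, 0.2518, 0.236]
tcp_rot: [-2.637, 1.706, -0.004]
force: [-0.4, -2.6, 9.6]
opening: 0.0111
t: 41.98
tcp_pos: [0.6411, 0.2539, 0.236]
tcp_rot: [-2.636, 1.705, -0.004]
force: [0.8, -1.5, 9.8]
opening: 0.0109
grasp cab [ 0.0708 -0.0798  0.247 ] world [0.6411 0.2539 0.247 ] F [ 0.8 -1.5  9.8] op 0.0109 t 42.0
row [ 0.0002  0.0098 -0.    ] turn -0.002
```

View pics/f2.png

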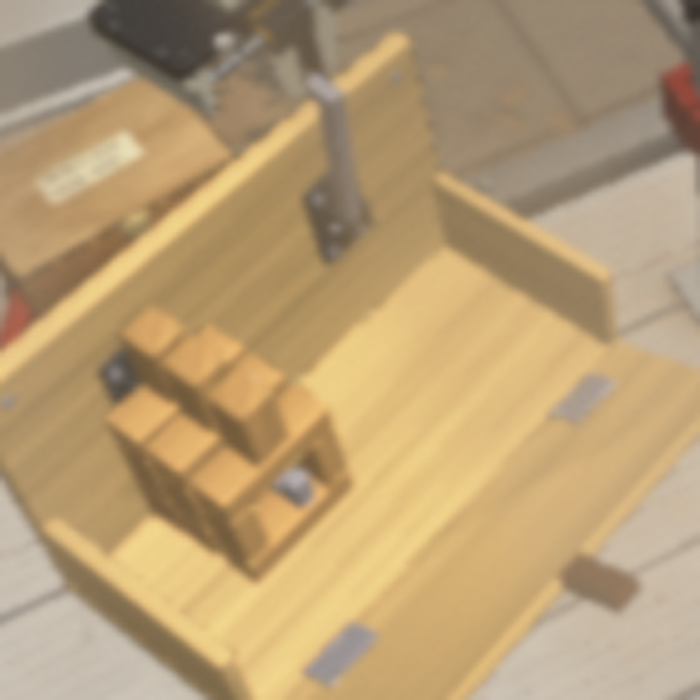

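```bash
python3 -m crank '[[0,0,0,0],[0,0,0,0],[0,0,0,0],[0,0,0,0],[0,0,0,0]]' 0.0918 20
python3 -m crank '[[0,0,-0.04,0],[0,0,-0.08,0],[0,0,-0.08,0],[0,0,-0.08,0]]'
python3 - <<'E'
from h import *
i,K,T=cap("scene"); crop(i,200,165,300,255,7,"f3")
for a,b in ((.067,.261),(.055,.261),(.079,.261)):
  u,v=proj(K,T,cab(a,-.08,b)); print("sc",(u-200)*7,(v-165)*7)
to(cab(.04,-.08,.249),YAW+np.pi/2)
E
```

```text
t: 42.65
tcp_pos: [0.6395, 0.2544, 0.2341]
tcp_rot: [2.639, -1.705, -0.0]
force: [-0.8, 0.2, 0.2]
opening: 0.0568
t: 43.15
tcp_pos: [0.6394, 0.2542, 0.3137]
tcp_rot: [2.638, -1.704, 0.0]
force: [0.2, -0.1, -0.9]
opening: 0.0913
sc 147.74867813555394 106.76461448490687
sc 168.60434952336766 118.82174463022551
sc 127.07066470043009 94.8101923760309
grasp cab [ 0.0692 -0.079   0.3241] world [0.6393 0.2539 0.3241] F [ 0.3 -0.2  0. ] op 0.0917 t 43.2
row [0.0009 0.0291 0.0751] turn -0.0
```

View pics/f3.png

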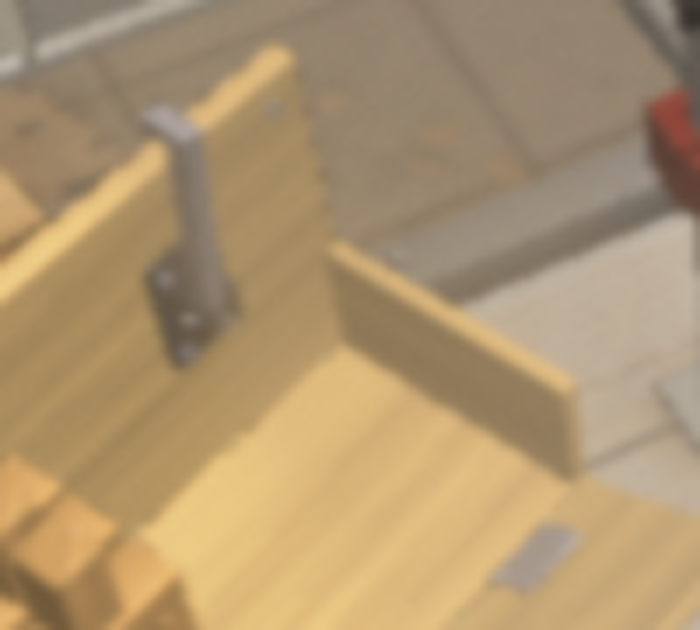

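```bash
python3 -m crank '[[0.001,0.02,0,0],[0.001,0.046,0,0],[0.001,0.046,0,0],[0.001,0.046,0,0],[0.001,0.046,0,0]]' 0.0
python3 -m crank '[[0,0,0,0],[0,0,0.02,0],[0,0,0.05,0],[0,0,0.07,0],[0,0,0.07,0]]'
python3 - <<'E'
from h import *
to(cab(.047,-.08,.254),YAW+np.pi/2)
E
```

```text
t: 43.82
tcp_pos: [0.5985, 0.2346, 0.3136]
tcp_rot: [2.638, -1.705, -0.001]
force: [-1.4, 0.4, -0.2]
opening: 0.0466
t: 44.45
tcp_pos: [0.5975, 0.2339, 0.2426]
tcp_rot: [2.637, -1.703, -0.002]
force: [0.1, -0.3, 0.9]
opening: 0.0009
grasp cab [ 0.0229 -0.0801  0.2536] world [0.5975 0.234  0.2536] F [ 0.1 -0.3  0.9] op 0.0009 t 44.5
row [-0.0001 -0.0241 -0.0005] turn -0.0
```

```bash
python3 -m crank '[[0,-0.008,0,0],[0,-0.016,0,0],[0,-0.02,0,0],[0,-0.02,0,0]]'
python3 -m crank '[[0,-0.003,0,0],[0,-0.003,0,0]]'
python3 -m crank '[[0,-0.003,0,0],[0,-0.003,0,0]]'
python3 -m crank '[[0,-0.003,0,0],[0,-0.003,0,0]]'
python3 - <<'E'
from h import *
to(cab(.047,-.08,.254),YAW+np.pi/2)
E
```

```text
t: 44.95
tcp_pos: [0.6165, 0.2431, 0.2443]
tcp_rot: [-2.639, 1.704, 0.0]
force: [0.3, 1.1, -0.9]
opening: 0.0004
t: 45.2
tcp_pos: [0.6191, 0.244, 0.2442]
tcp_rot: [2.639, -1.705, 0.0]
force: [-0.1, -0.2, -0.0]
opening: 0.0006
t: 45.45
tcp_pos: [0.6219, 0.2452, 0.2442]
tcp_rot: [2.639, -1.705, -0.0]
force: [-0.6, 0.1, -0.0]
opening: 0.0005
t: 45.7
tcp_pos: [0.6246, 0.2465, 0.2441]
tcp_rot: [2.639, -1.705, -0.0]
force: [0.9, -0.5, 0.2]
opening: 0.0004
grasp cab [ 0.0528 -0.0798  0.2551] world [0.6246 0.2465 0.2551] F [ 0.9 -0.5  0.2] op 0.0004 t 45.7
row [0.0002 0.0058 0.0011] turn -0.0
```

Run:
```python
from h import *
i,K,T=cap("scene"); crop(i,200,145,300,235,7,"f4")
```

```text
(no output)
```

View pics/f4.png

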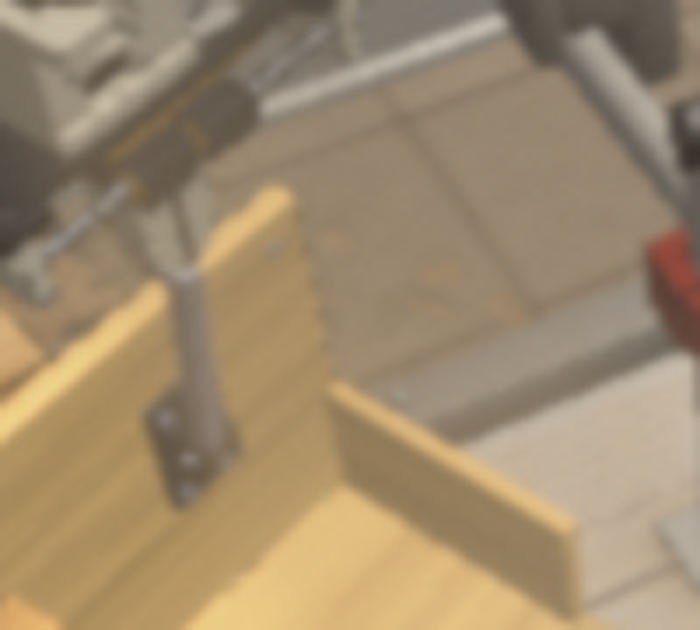

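```bash
python3 -m crank '[[0,-0.003,0,0],[0,-0.003,0,0]]'
python3 -m crank '[[0,-0.003,0,0],[0,-0.003,0,0]]'
python3 -m crank '[[0,-0.003,0,0],[0,-0.003,0,0]]'
python3 - <<'E'
from h import *
to(cab(.047,-.08,.254),YAW+np.pi/2)
i,K,T=cap("scene"); crop(i,200,145,300,235,7,"f5")
E
```

```text
t: 46.0
tcp_pos: [0.6273, 0.2477, 0.2442]
tcp_rot: [-2.639, 1.705, 0.0]
force: [0.4, -0.1, -0.1]
opening: 0.0006
t: 46.25
tcp_pos: [0.6301, 0.249, 0.2442]
tcp_rot: [-2.639, 1.705, 0.0]
force: [-0.3, -0.0, 0.5]
opening: 0.0005
t: 46.5
tcp_pos: [0.6328, 0.2502, 0.2442]
tcp_rot: [-2.639, 1.705, 0.0]
force: [0.0, 0.0, 0.1]
opening: 0.0003
grasp cab [ 0.0618 -0.0798  0.2552] world [0.6328 0.2502 0.2552] F [0.  0.  0.1] op 0.0003 t 46.5
row [0.0003 0.0148 0.0012] turn -0.0
```

View pics/f5.png

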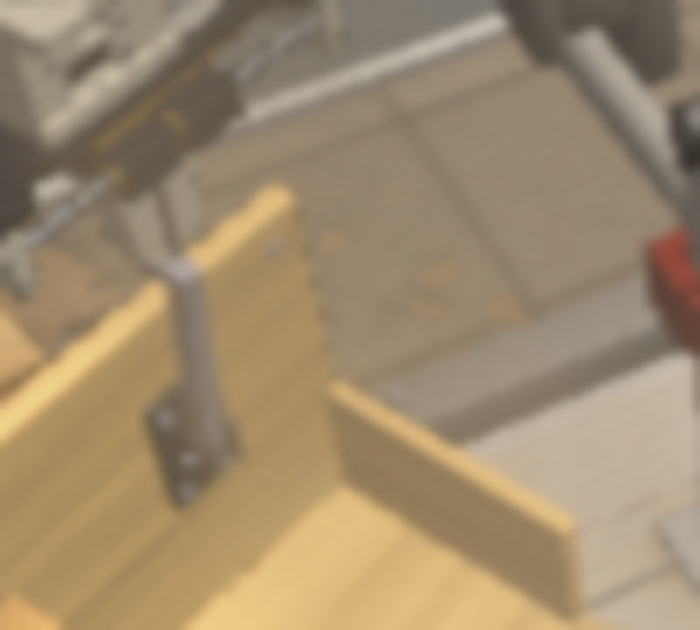

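```bash
python3 -m crank '[[0,0,-0.03,0],[0,0,-0.06,0],[0,0,-0.06,0],[0,0,-0.06,0]]'
python3 - <<'E'
from h import *
i,K,T=cap("scene"); crop(i,200,165,300,255,7,"f6")
i,K,T=cap("top"); crop(i,235,145,305,205,10,"f7")
for a in(.055,.067,.079):
  u,v=proj(K,T,cab(a,-.08,.261)); print((u-235)*10,(v-145)*10)
E
```

```text
t: 47.05
tcp_pos: [0.6325, 0.2499, 0.3036]
tcp_rot: [2.638, -1.704, -0.0]
force: [-0.0, -0.4, -0.2]
opening: 0.0004
144.74728847430953 236.0915973743272
129.77559488696215 204.62216064214772
114.8236974383903 173.19433398788703
```

View pics/f6.png

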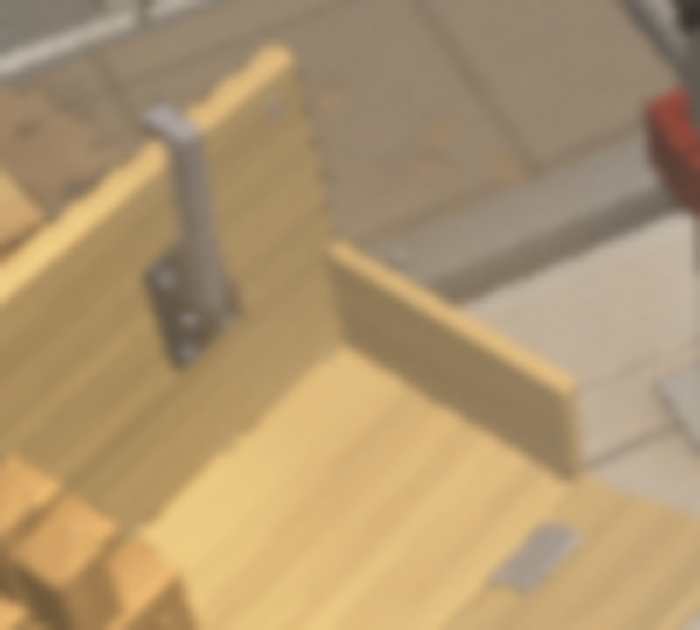

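View pics/f7.png

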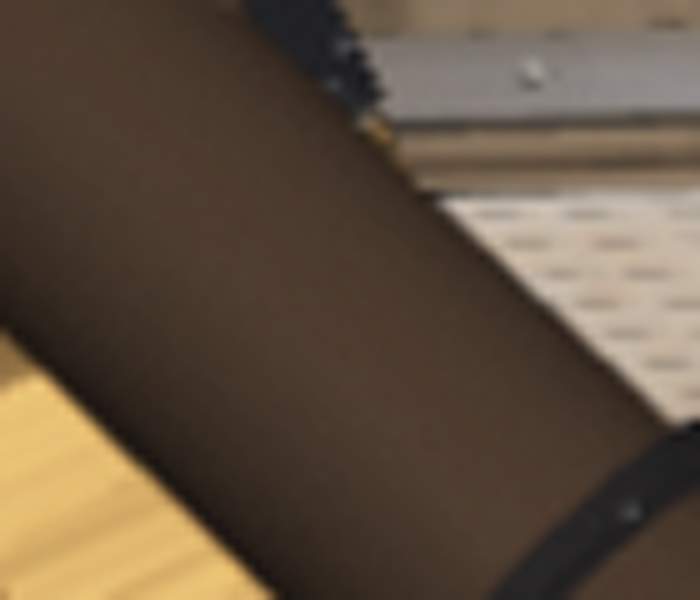

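Run:
```python
from h import *
i,Kt,Tt=cap("top");i,Ks,Ts=cap("scene")
p,e=tri(ray(Kt,Tt,205.4,187.7),ray(Ks,Ts,179.25,216.7)); d=p-O; print(d@EX,d@EY,p[2],e)
for q in((.067,-.08,.261),(.067,-.08,.236),(.057,-.08,.261),(.067,-.09,.261),(.061,-.08,.135)):
  u,v=proj(Ks,Ts,cab(*q)); print(q,((u-200)*7).round(),((v-165)*7).round())
```

```text
0.06021212285514132 0.08097903437164657 0.26206669570341595 0.0006473935228672615
(0.067, -0.08, 0.261) 148.0 107.0
(0.067, -0.08, 0.236) 159.0 148.0
(0.057, -0.08, 0.261) 165.0 117.0
(0.067, -0.09, 0.261) 165.0 93.0
(0.061, -0.08, 0.135) 212.0 307.0
```

Run:
```python
from h import *
s,M,g,c=info()
i,K,T=cap("scene")
f=6;x0,y0=170,110
im=cv2.resize(i[y0:y0+100,x0:x0+120],None,fx=f,fy=f,interpolation=cv2.INTER_CUBIC)
for d,col in((-.011,(0,255,0)),(0,(0,0,255)),(.008,(255,0,0))):
  u,v=proj(K,T,np.array(s["tcp_pos"])+M[:,2]*d); cv2.circle(im,(int((u-x0)*f),int((v-y0)*f)),4,col,-1)
cv2.imwrite("pics/g1.png",im)
```

```text
(no output)
```

View pics/g1.png

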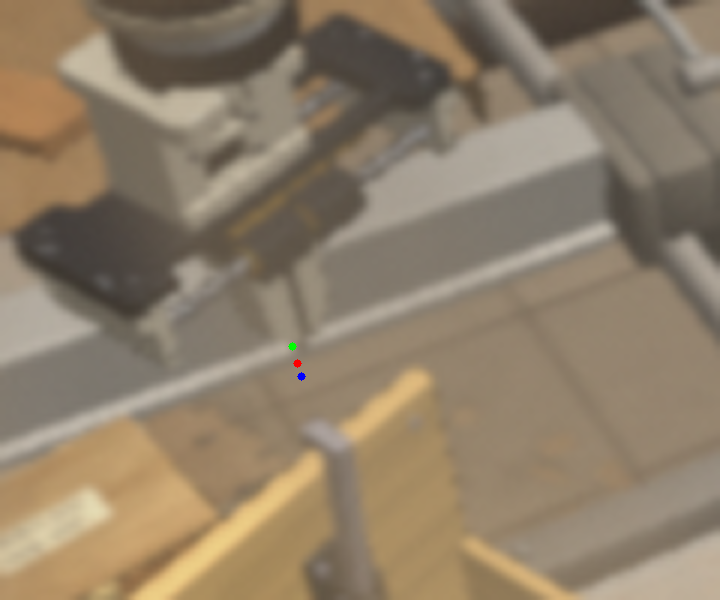

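```bash
python3 -m crank '[[0,0,0,0],[0,0,0,0],[0,0,0,0],[0,0,0,0],[0,0,0,0]]' 0.0918
python3 -m crank '[[0,0,0,0],[0,0,0,0],[0,0,0,0],[0,0,0,0]]'
python3 - <<'E'
from h import *
s,M,g,c=info()
i,K,T=cap("scene")
f=6;x0,y0=170,110
im=cv2.resize(i[y0:y0+100,x0:x0+120],None,fx=f,fy=f,interpolation=cv2.INTER_CUBIC)
for h in(-.046,0,.046):
 for d,col in((-.03,(0,255,255)),(-.011,(0,255,0)),(0,(0,0,255)),(.008,(255,0,0))):
  u,v=proj(K,T,np.array(s["tcp_pos"])+M[:,2]*d+M[:,0]*h); cv2.circle(im,(int((u-x0)*f),int((v-y0)*f)),3,col,-1)
cv2.imwrite("pics/g2.png",im)
E
```

```text
t: 47.92
tcp_pos: [0.6327, 0.2502, 0.3042]
tcp_rot: [-2.639, 1.705, -0.0]
force: [-0.4, -0.9, 0.6]
opening: 0.0457
t: 48.42
tcp_pos: [0.6326, 0.2501, 0.3042]
tcp_rot: [2.639, -1.705, 0.0]
force: [0.7, -0.5, 0.6]
opening: 0.0859
```

View pics/g2.png

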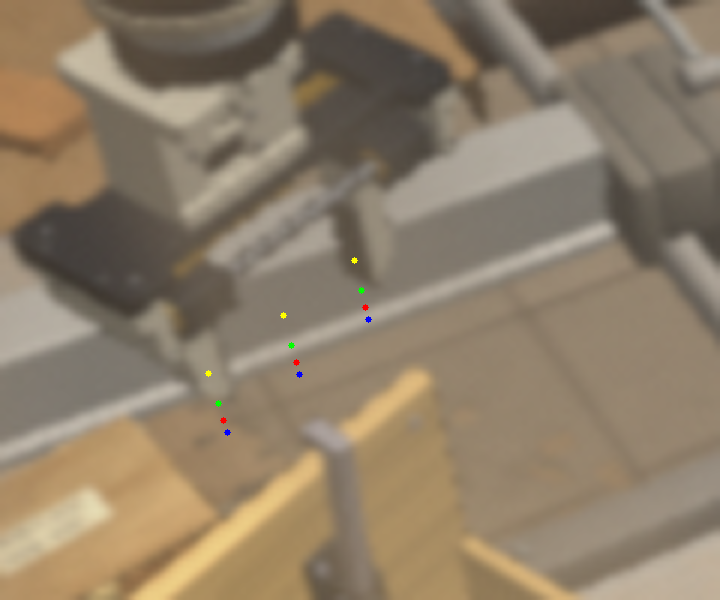

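```bash
python3 -m crank '[[0,0.02,0,0],[0,0.042,0,0],[0,0.042,0,0],[0,0.042,0,0],[0,0.042,0,0]]' 0.0
python3 -m crank '[[0,0,0,0],[0,0,0.02,0],[0,0,0.05,0],[0,0,0.08,0],[0,0,0.08,0]]'
python3 -m crank '[[0,0,0,0],[0,0,0,0]]'
python3 - <<'E'
from h import *
to(cab(.047,-.08,.235),YAW+np.pi/2)
i,K,T=cap("scene"); crop(i,200,145,300,235,7,"f8")
E
```

```text
t: 49.1
tcp_pos: [0.5949, 0.2331, 0.304]
tcp_rot: [-2.639, 1.705, 0.0]
force: [0.2, -0.4, 1.2]
opening: 0.0459
t: 49.72
tcp_pos: [0.5935, 0.2319, 0.222]
tcp_rot: [2.636, -1.703, -0.003]
force: [0.1, 0.5, 0.6]
opening: 0.0006
t: 49.98
tcp_pos: [0.595, 0.2335, 0.2258]
tcp_rot: [-2.637, 1.704, -0.002]
force: [0.4, -0.7, -0.1]
opening: 0.0004
grasp cab [ 0.0204 -0.0794  0.2368] world [0.595  0.2335 0.2368] F [ 0.4 -0.7 -0.1] op 0.0004 t 50.0
row [ 0.0006 -0.0266  0.0018] turn -0.0
```

View pics/f8.png

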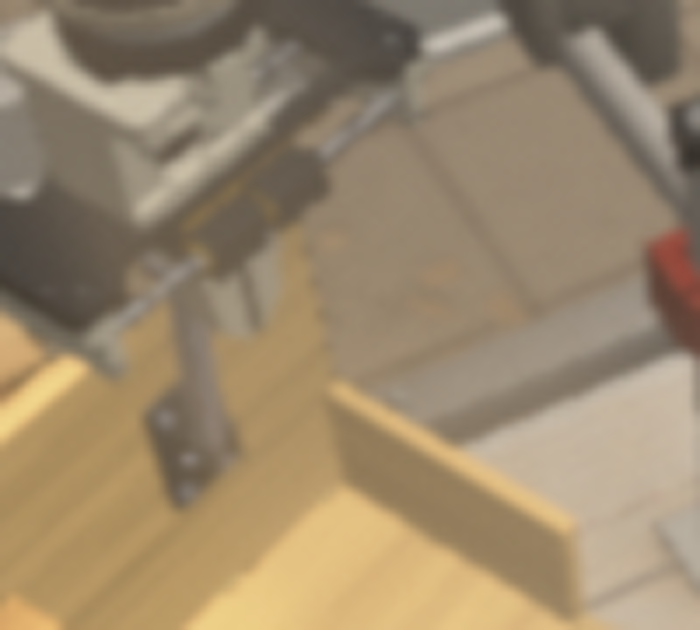

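```bash
python3 -m crank '[[0,-0.006,0,0],[0,-0.012,0,0],[0,-0.016,0,0],[0,-0.016,0,0]]'
python3 -m crank '[[0,-0.003,0,0],[0,-0.003,0,0]]'
python3 -m crank '[[0,-0.003,0,0],[0,-0.003,0,0]]'
python3 -m crank '[[0,-0.003,0,0],[0,-0.003,0,0]]'
python3 - <<'E'
from h import *
to(cab(.047,-.08,.235),YAW+np.pi/2)
i,K,T=cap("scene"); crop(i,200,145,300,235,7,"f9")
E
```

```text
t: 50.52
tcp_pos: [0.6092, 0.2397, 0.224]
tcp_rot: [2.639, -1.705, -0.0]
force: [-0.1, -0.3, 0.1]
opening: 0.0006
t: 50.78
tcp_pos: [0.6117, 0.2408, 0.2242]
tcp_rot: [2.639, -1.705, -0.0]
force: [-0.3, -0.8, -0.8]
opening: 0.0002
t: 51.02
tcp_pos: [0.6146, 0.242, 0.2242]
tcp_rot: [-2.639, 1.705, -0.0]
force: [0.3, 1.0, -0.1]
opening: 0.0007
t: 51.28
tcp_pos: [0.6174, 0.2433, 0.2241]
tcp_rot: [-2.639, 1.705, -0.0]
force: [-0.7, -1.0, 0.2]
opening: 0.0007
grasp cab [ 0.0449 -0.0798  0.2351] world [0.6174 0.2433 0.2351] F [-0.7 -1.   0.2] op 0.0007 t 51.3
row [ 0.0002 -0.0021  0.0001] turn -0.0
```

View pics/f9.png

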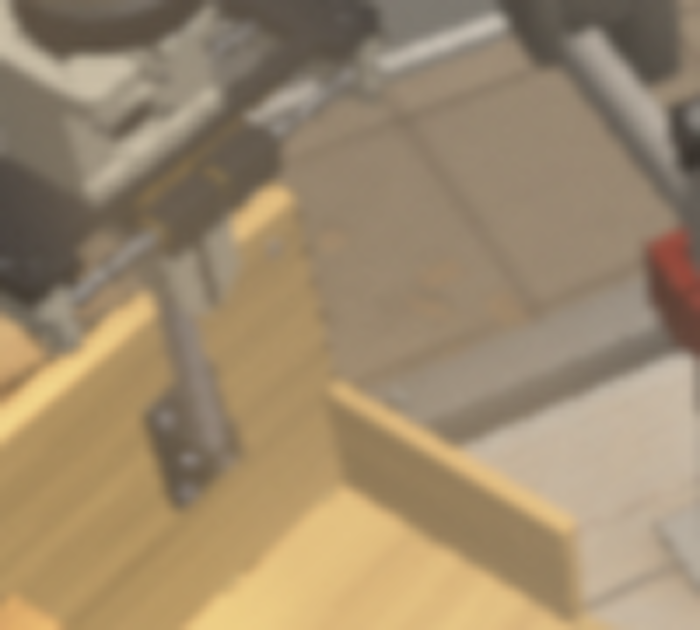

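```bash
for k in 1; do :; done; python3 -m crank '[[0,-0.003,0,0],[0,-0.003,0,0]]'
python3 -m crank '[[0,-0.003,0,0],[0,-0.003,0,0]]'
python3 -m crank '[[0,-0.003,0,0],[0,-0.003,0,0]]'
python3 - <<'E'
from h import *
to(cab(.047,-.08,.235),YAW+np.pi/2)
i,K,T=cap("scene"); crop(i,200,145,300,235,7,"f10")
E
```

```text
t: 51.58
tcp_pos: [0.6201, 0.2445, 0.2242]
tcp_rot: [-2.639, 1.705, -0.0]
force: [-0.9, 1.0, 0.1]
opening: 0.0003
t: 51.82
tcp_pos: [0.6209, 0.2449, 0.2242]
tcp_rot: [2.636, -1.702, -0.002]
force: [-9.0, -3.9, 4.9]
opening: 0.0005
t: 52.08
tcp_pos: [0.6212, 0.245, 0.2241]
tcp_rot: [2.632, -1.698, -0.005]
force: [-19.4, -10.2, 12.0]
opening: 0.0002
grasp cab [ 0.0491 -0.0797  0.2351] world [0.6213 0.245  0.2351] F [-19.4 -10.2  12. ] op 0.0002 t 52.1
row [0.0003 0.0021 0.0001] turn 0.001
```

View pics/f10.png

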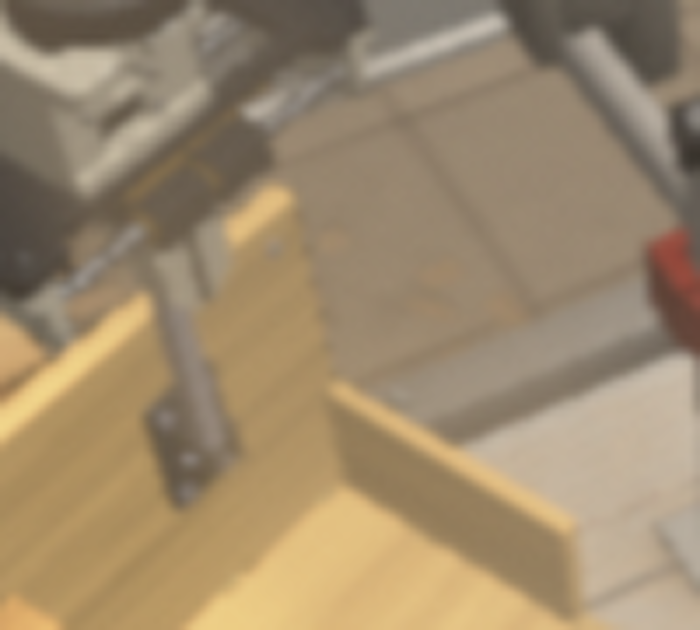

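```bash
python3 -m crank '[[0,0.01,0,0],[0,0.03,0,0],[0,0.03,-0.04,0],[0,0.03,-0.1,0],[0,0.03,-0.15,0]]'
python3 -m crank '[[0,0,-0.03,0],[0,0,-0.03,0],[0,0,-0.03,0]]' 0.0918
python3 - <<'E'
from h import *
i,K,T=cap("scene"); crop(i,200,165,300,255,7,"f11"); crop(i,290,140,480,260,4,"wb")
i,K,T=cap("top"); crop(i,295,155,475,265,4,"wbt")
to([.4,.0,.45],0)
E
```

```text
t: 52.75
tcp_pos: [0.5981, 0.2347, 0.3766]
tcp_rot: [-2.637, 1.704, -0.001]
force: [1.1, 0.7, 0.6]
opening: 0.0003
t: 53.12
tcp_pos: [0.598, 0.2344, 0.4033]
tcp_rot: [2.638, -1.704, -0.0]
force: [0.1, -0.2, -1.0]
opening: 0.0261
grasp cab [ 0.0233 -0.0801  0.4137] world [0.5979 0.2341 0.4137] F [ 0.4  0.1 -0.2] op 0.0338 t 53.2
row [ 0.1321  0.2767 -0.0357] turn -1.147
```

View pics/f11.png

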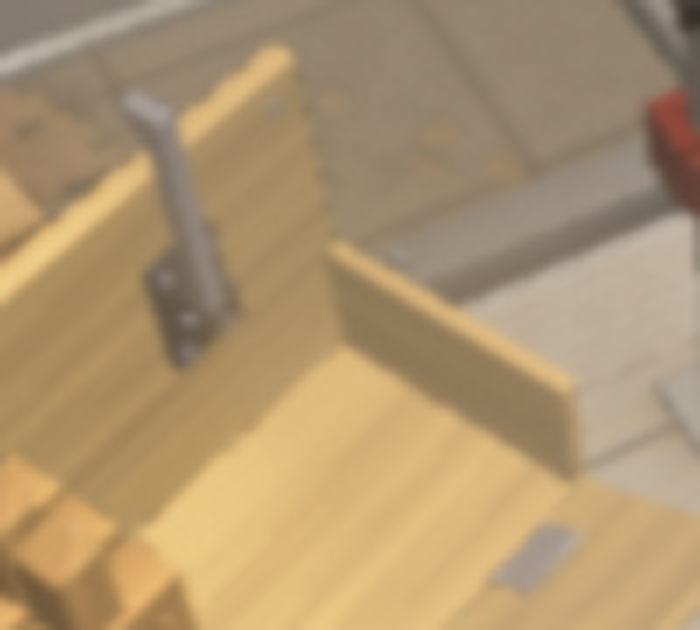

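View pics/wb.png

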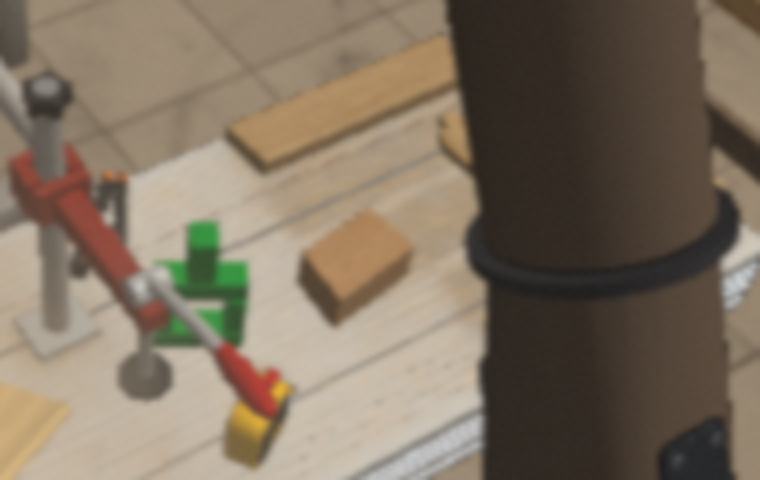

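View pics/wbt.png

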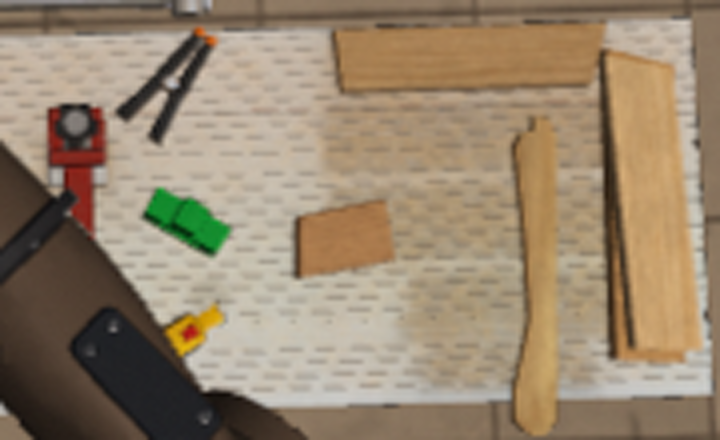

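Run:
```python
from h import *
i,K,T=cap("top"); crop(i,360,198,402,230,16,"wbz")
i,K,T=cap("scene"); crop(i,357,185,402,227,16,"wbs")
```

```text
(no output)
```

View pics/wbz.png

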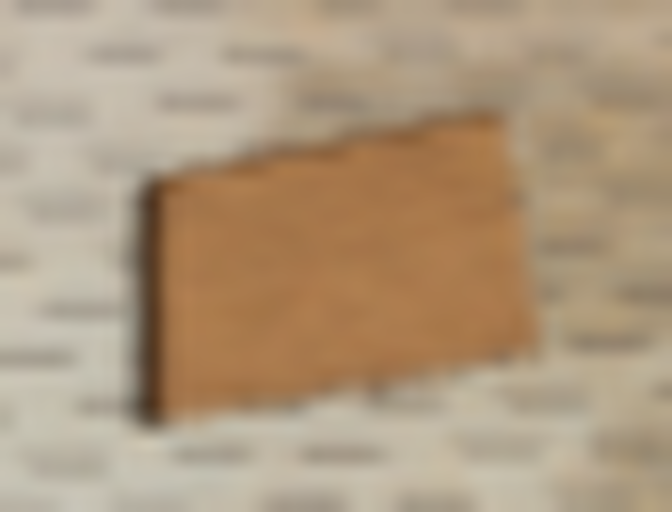

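View pics/wbs.png

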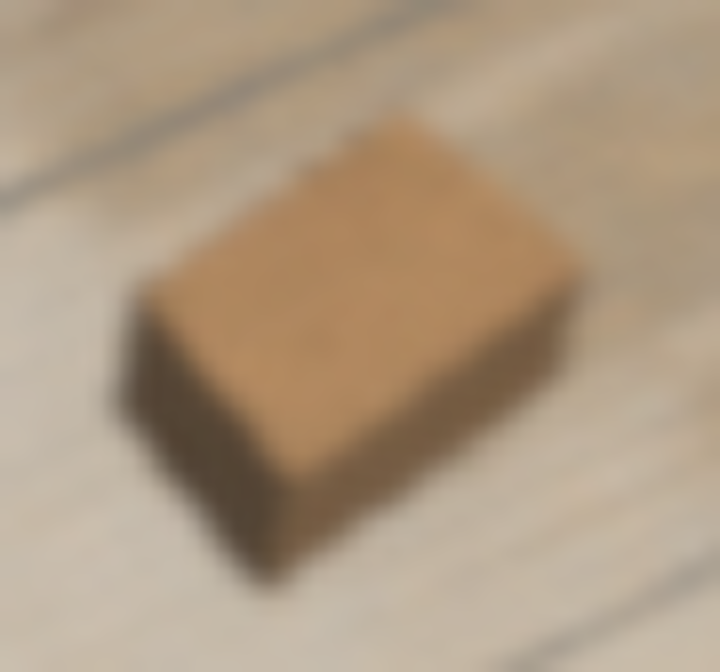

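Run:
```python
from h import *
_,Kt,Tt=cap("top");_,Ks,Ts=cap("scene")
for nm,K,T,x0,y0,C in(("t",Kt,Tt,360,198,[(165,183),(500,113),(538,350),(172,418)]),("s",Ks,Ts,357,185,[(148,292),(400,110),(585,265),(288,472)])):
  P=np.array([onz(K,T,x0+a/16,y0+b/16,.046)[:2] for a,b in C])
  l=(P[1]-P[0])+(P[2]-P[3]); print(nm,P.round(4).tolist(),"c",P.mean(0).round(4),"sides",[np.linalg.norm(P[k]-P[(k+1)%4]).round(4) for k in range(4)],"long axis ang",np.arctan2(l[1],l[0]))
```

```text
t [[0.4928, -0.1847], [0.5076, -0.2664], [0.45, -0.2731], [0.436, -0.1842]] c [ 0.4716 -0.2271] sides [np.float64(0.083), np.float64(0.058), np.float64(0.09), np.float64(0.0568)] long axis ang -1.403770668573861
s [[0.4903, -0.1859], [0.5055, -0.2669], [0.4475, -0.2739], [0.4336, -0.1821]] c [ 0.4692 -0.2272] sides [np.float64(0.0824), np.float64(0.0584), np.float64(0.0929), np.float64(0.0568)] long axis ang -1.4040184352204754
```

Run:
```python
from h import *
s,M,g,c=info(); print(np.round(s["joints"],3))
to([.4704,-.2272,.41],.167)
```

```text
[ 0.015  0.512 -0.862  1.112  0.382  1.672 -1.885]
grasp cab [ 0.0235 -0.0799  0.4145] world [0.598  0.2343 0.4145] F [-1.3 -0.6 -0.1] op 0.0498 t 53.4
row [0.3683 0.306  0.0049] turn -1.314
```

```bash
python3 -m crank '[[0.04,0.03,0,0],[0.08,0.065,0,0],[0.12,0.1,0,0],[0.16,0.13,0,0],[0.2,0.165,0,0]]' 0.0918
python3 -m crank '[[0.035,0.03,0,0],[0.07,0.06,0,0],[0.105,0.09,0,0],[0.14,0.12,0,0],[0.168,0.141,0,0]]'
python3 -m crank '[[0,0,0,0],[0,0,0,0]]'
python3 - <<'E'
from h import *
s,M,g,c=info(); print(np.round(s["joints"],3))
to([.4704,-.2272,.3],.167)
E
```

```text
t: 54.05
tcp_pos: [0.5293, -0.0173, 0.4039]
tcp_rot: [2.639, -1.705, -0.0]
force: [0.6, -0.2, 0.3]
opening: 0.0916
t: 54.68
tcp_pos: [0.4693, -0.2289, 0.404]
tcp_rot: [2.637, -1.707, -0.0]
force: [-0.4, 0.7, -0.2]
opening: 0.092
t: 54.92
tcp_pos: [0.4705, -0.2259, 0.4041]
tcp_rot: [-2.639, 1.704, 0.0]
force: [-0.9, 0.5, -0.3]
opening: 0.0918
[ 0.973  0.263 -0.822  1.418  0.191  1.543 -0.983]
grasp cab [-0.2821 -0.447   0.4151] world [ 0.4705 -0.226   0.4151] F [-0.9  0.5 -0.3] op 0.0918 t 54.9
row [0.0011 0.0007 0.1151] turn -1.313
```

```bash
python3 -m crank '[[0,0,0.02,-0.18],[0,0,0.04,-0.36],[0,0,0.06,-0.54],[0,0,0.08,-0.72],[0,0,0.1,-0.9]]'
python3 -m crank '[[0,0,0,-0.18],[0,0,0,-0.36],[0,0,0,-0.41],[0,0,0,-0.41],[0,0,0,-0.41]]'
python3 - <<'E'
from h import *
s,M,g,c=info(); print(np.round(s["joints"],3))
to([.4704,-.2272,.12],.167)
E
```

```text
t: 55.55
tcp_pos: [0.4709, -0.225, 0.3039]
tcp_rot: [-3.119, 0.374, -0.001]
force: [0.8, -0.8, -0.2]
opening: 0.0921
t: 56.18
tcp_pos: [0.4706, -0.226, 0.3044]
tcp_rot: [3.131, 0.256, 0.0]
force: [-0.4, 0.1, -0.3]
opening: 0.0915
[ 1.143  0.383 -1.088  1.606  0.345  1.363  0.175]
grasp cab [-0.282  -0.447   0.3154] world [ 0.4706 -0.226   0.3154] F [-0.4  0.1 -0.3] op 0.0915 t 56.2
row [-0.0004  0.0012  0.1954] turn -0.004
```

```bash
python3 -m crank '[[0,0.001,0.05,0],[0,0.001,0.1,0],[0,0.001,0.15,0],[0,0.001,0.195,-0.004],[0,0.001,0.195,-0.004]]'
python3 -m crank '[[0,0,0,0],[0,0,0,0],[0,0,0,0]]'
python3 - <<'E'
from h import *
to([.4704,-.2272,.026],.167)
s,M,g,c=info()
i,K,T=cap("scene")
f=8;x0,y0=340,130
im=cv2.resize(i[y0:y0+100,x0:x0+100],None,fx=f,fy=f,interpolation=cv2.INTER_CUBIC)
for h in(-.046,0,.046):
 for d,col in((-.03,(0,255,255)),(-.011,(0,255,0)),(.008,(255,0,0))):
  u,v=proj(K,T,np.array(s["tcp_pos"])+M[:,2]*d+M[:,0]*h); cv2.circle(im,(int((u-x0)*f),int((v-y0)*f)),3,col,-1)
cv2.imwrite("pics/h1.png",im[:600])
E
```

```text
t: 56.8
tcp_pos: [0.4685, -0.227, 0.107]
tcp_rot: [-3.128, -0.262, 0.008]
force: [-1.4, -0.3, 1.6]
opening: 0.0918
t: 57.18
tcp_pos: [0.4713, -0.2281, 0.1105]
tcp_rot: [3.129, 0.261, 0.003]
force: [-0.5, -0.4, -1.0]
opening: 0.0917
grasp cab [-0.2822 -0.4492  0.1215] world [ 0.4713 -0.2281  0.1215] F [-0.5 -0.4 -1. ] op 0.0917 t 57.2
row [-0.0009 -0.0011  0.0955] turn -0.001
```

View pics/h1.png

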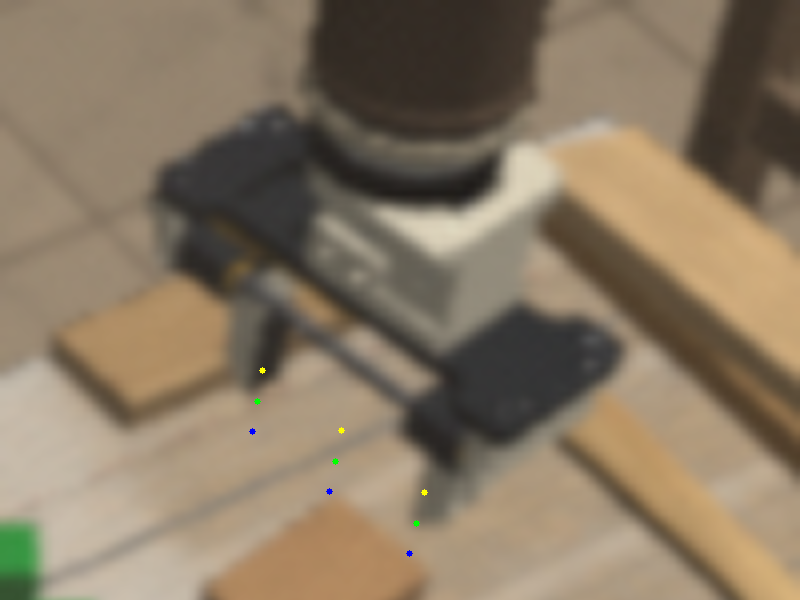

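```bash
python3 -m crank '[[-0.001,-0.001,0.03,0],[-0.001,-0.001,0.06,0],[-0.001,-0.001,0.085,0],[-0.001,-0.001,0.085,0]]'
python3 -m crank '[[0,0,0.005,0],[0,0,0.013,0],[0,0,0.013,0],[0,0,0.013,0]]'
python3 - <<'E'
from h import *
to([.4704,-.2272,.022],.167)
i,K,T=cap("scene"); crop(i,340,150,420,230,8,"h2")
E
```

```text
t: 57.72
tcp_pos: [0.4684, -0.2267, 0.0233]
tcp_rot: [-3.13, -0.262, 0.004]
force: [-0.4, 0.2, 0.6]
opening: 0.0917
t: 58.22
tcp_pos: [0.4696, -0.227, 0.0115]
tcp_rot: [3.13, 0.262, 0.001]
force: [-0.3, -0.4, -0.1]
opening: 0.0919
grasp cab [-0.2833 -0.4475  0.0225] world [ 0.4696 -0.227   0.0225] F [-0.3 -0.4 -0.1] op 0.0919 t 58.2
row [0.0008 0.0004 0.0005] turn -0.0
```

View pics/h2.png

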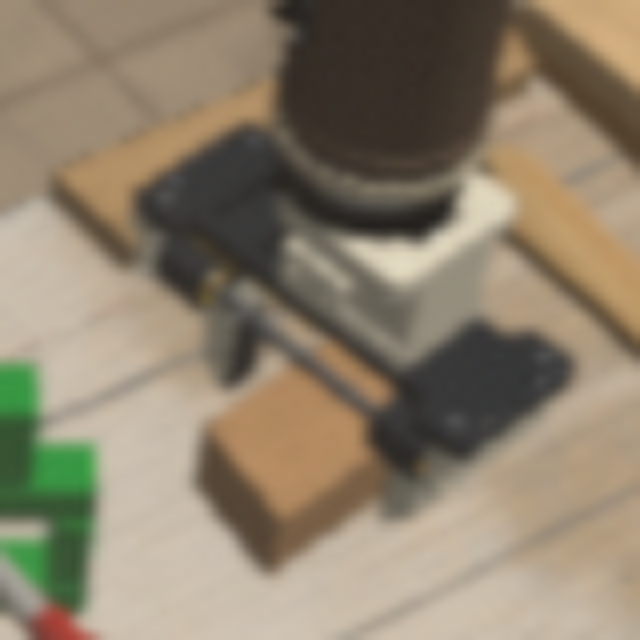

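```bash
python3 -m crank '[[0,0,0,0],[0,0,0,0],[0,0,0,0],[0,0,0,0],[0,0,0,0]]' 0.0 45
python3 -m crank '[[0,0,0,0],[0,0,0,0],[0,0,0,0]]'
python3 -m crank '[[0,0,-0.02,0],[0,0,-0.06,0],[0,0,-0.1,0],[0,0,-0.1,0],[0,0,-0.1,0]]'
python3 - <<'E'
from h import *
to([.4704,-.2272,.42],YAW+np.pi/2)
i,K,T=cap("scene"); crop(i,340,120,420,220,6,"h3")
E
```

```text
t: 58.9
tcp_pos: [0.4698, -0.2269, 0.0114]
tcp_rot: [3.131, 0.262, 0.001]
force: [1.6, 0.3, 1.1]
opening: 0.0595
t: 59.28
tcp_pos: [0.4697, -0.2269, 0.0113]
tcp_rot: [3.131, 0.262, 0.001]
force: [1.6, 0.6, 0.3]
opening: 0.0599
t: 59.9
tcp_pos: [0.4686, -0.2272, 0.1112]
tcp_rot: [3.13, 0.261, -0.002]
force: [-0.1, -0.2, -1.4]
opening: 0.0595
grasp cab [-0.2843 -0.4473  0.1222] world [ 0.4686 -0.2272  0.1222] F [-0.1 -0.2 -1.4] op 0.0595 t 59.9
row [ 0.0015  0.0004 -0.2978] turn 1.313
```

View pics/h3.png

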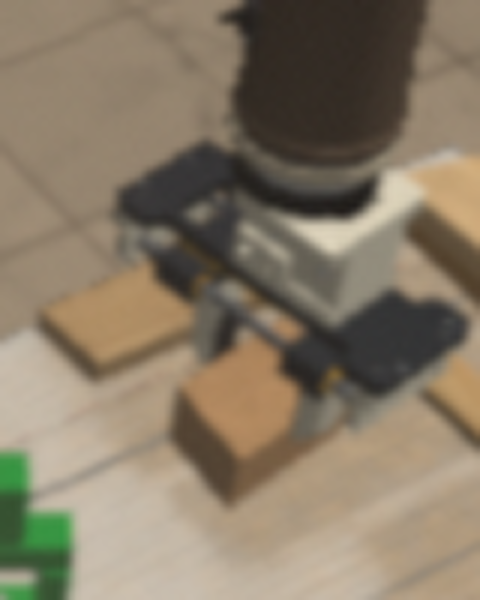

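```bash
python3 -m crank '[[0,0,-0.06,0],[0,0,-0.12,0],[0,0,-0.18,0],[0,0,-0.24,0.1],[0,0,-0.3,0.28]]'
python3 -m crank '[[0,0,0,0.18],[0,0,0,0.36],[0,0,0,0.54],[0,0,0,0.72],[0,0,0,0.9]]'
python3 -m crank '[[0,0,0,0.133],[0,0,0,0.133],[0,0,0,0.133]]'
python3 - <<'E'
from h import *
s,M,g,c=info(); print(np.round(s["joints"],3))
to(cab(-.008,-.072,.42),YAW+np.pi/2)
E
```

```text
t: 60.58
tcp_pos: [0.4685, -0.227, 0.412]
tcp_rot: [-3.135, 0.185, 0.003]
force: [1.1, -1.2, -2.3]
opening: 0.0598
t: 61.2
tcp_pos: [0.4688, -0.2269, 0.4099]
tcp_rot: [2.742, -1.532, -0.004]
force: [0.3, -0.2, -1.6]
opening: 0.0594
t: 61.58
tcp_pos: [0.4692, -0.2268, 0.4106]
tcp_rot: [2.642, -1.699, -0.002]
force: [0.5, 0.9, -1.4]
opening: 0.0597
[ 0.976  0.262 -0.825  1.404  0.191  1.559 -0.977]
grasp cab [-0.2836 -0.4473  0.4216] world [ 0.4692 -0.2268  0.4216] F [ 0.5  0.9 -1.4] op 0.0597 t 61.6
row [-0.3742 -0.2771  0.0017] turn 0.004
```

```bash
python3 -m crank '[[-0.04,-0.03,0,0],[-0.08,-0.06,0,0],[-0.12,-0.09,0,0],[-0.16,-0.12,0,0],[-0.2,-0.147,0,0]]'
python3 -m crank '[[-0.04,-0.03,0,0.004],[-0.08,-0.06,0,0.004],[-0.12,-0.09,0,0.004],[-0.16,-0.11,0,0.004],[-0.174,-0.123,0,0.004]]'
python3 -m crank '[[0,0,0,0],[0,0,0,0],[0,0,0,0]]'
python3 - <<'E'
from h import *
to(cab(-.015,-.072,.25),YAW+np.pi/2)
i,K,T=cap("scene"); crop(i,170,95,330,255,5,"k1")
E
```

```text
t: 62.2
tcp_pos: [0.521, 0.0173, 0.411]
tcp_rot: [2.641, -1.7, -0.0]
force: [1.2, -0.1, -2.1]
opening: 0.0598
t: 62.82
tcp_pos: [0.5603, 0.2284, 0.4108]
tcp_rot: [-2.642, 1.7, 0.003]
force: [1.0, -1.0, -1.2]
opening: 0.0593
t: 63.2
tcp_pos: [0.5616, 0.2238, 0.4113]
tcp_rot: [2.635, -1.71, 0.001]
force: [-0.3, 0.4, -1.4]
opening: 0.0598
grasp cab [-0.014  -0.0745  0.4223] world [0.5616 0.2238 0.4223] F [-0.3  0.4 -1.4] op 0.0598 t 63.2
row [-0.0026  0.001   0.1723] turn -0.005
```

View pics/k1.png

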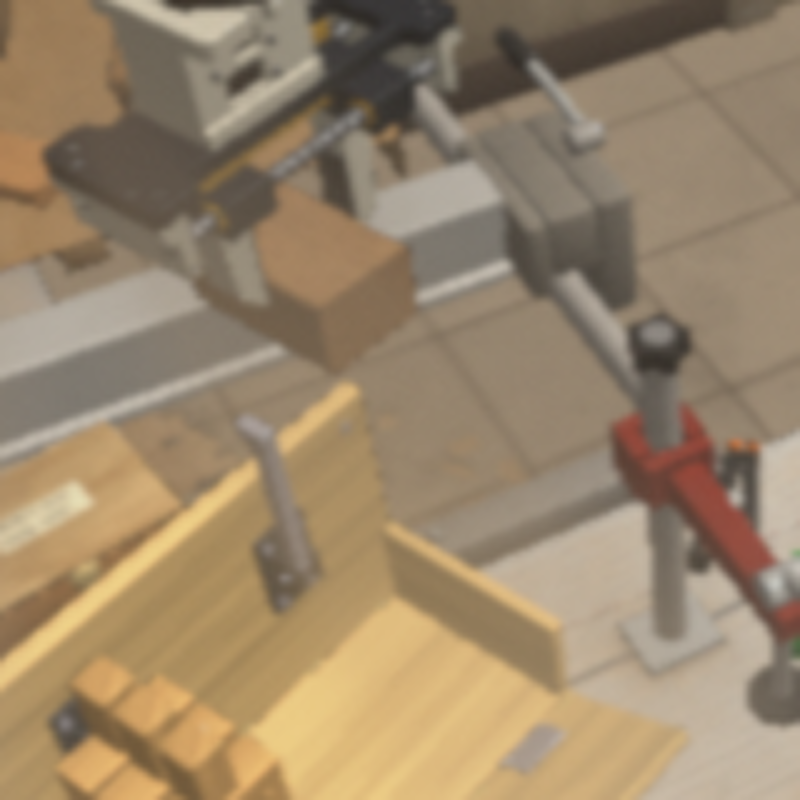

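Run:
```python
from h import *
i,K,T=cap("scene")
for a,b,z in((320,305,.446),(410,255,.446),(332,372,.40)):
  p=onz(K,T,170+a/5,95+b/5,z)-O; print(p@EX,p@EY)
```

```text
-0.05922917771163713 -0.04677166223091729
-0.06958359011577818 -0.09780370672480214
-0.05597205677873575 -0.04733636195041076
```

```bash
python3 -m crank '[[-0.002,-0.006,0.05,0],[-0.002,-0.006,0.1,0],[-0.002,-0.006,0.15,0],[-0.002,-0.006,0.2,-0.005],[-0.002,-0.006,0.25,-0.005]]'
python3 -m crank '[[0,0,0.03,0],[0,0,0.06,0],[0,0,0.06,0],[0,0,0.06,0]]'
python3 - <<'E'
from h import *
to(cab(-.008,-.072,.04),YAW+np.pi/2)
i,K,T=cap("scene"); crop(i,170,135,300,265,6,"k2")
E
```

```text
t: 63.92
tcp_pos: [0.5662, 0.2285, 0.16]
tcp_rot: [-2.639, 1.703, -0.001]
force: [0.5, 0.2, -1.8]
opening: 0.0598
t: 64.42
tcp_pos: [0.5666, 0.2296, 0.1025]
tcp_rot: [-2.639, 1.702, -0.001]
force: [-0.2, -0.1, -0.6]
opening: 0.0597
grasp cab [-0.0071 -0.0713  0.1135] world [0.5666 0.2296 0.1135] F [-0.2 -0.1 -0.6] op 0.0597 t 64.4
row [0.0007 0.0011 0.0735] turn 0.001
```

View pics/k2.png

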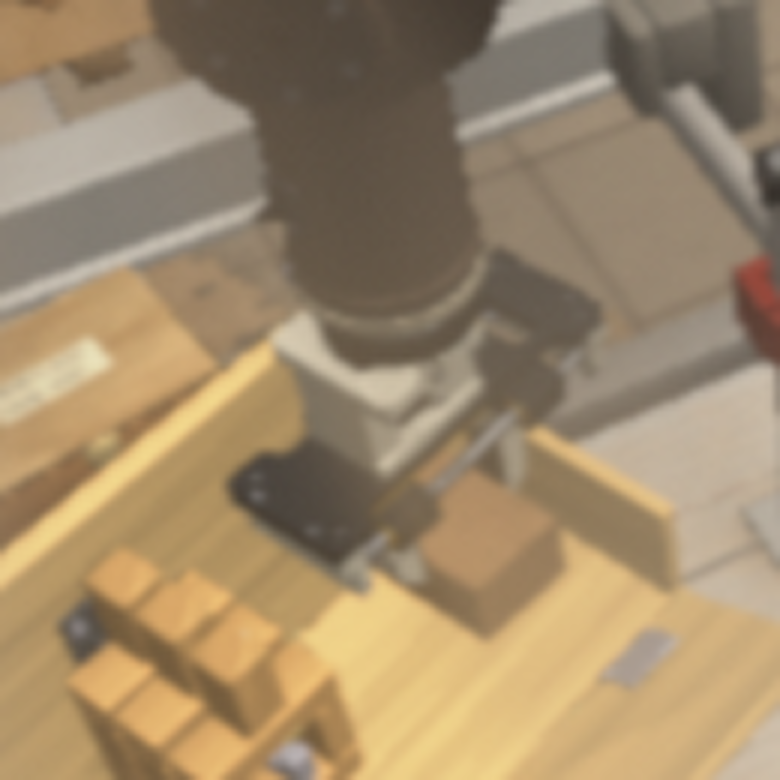

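```bash
python3 -m crank '[[0,0.001,0.02,0],[0,0.001,0.04,0],[0,0.001,0.055,0],[0,0.001,0.055,0]]'
python3 -m crank '[[0,0,0.005,0],[0,0,0.01,0],[0,0,0.01,0]]'
python3 - <<'E'
from h import *
to(cab(-.008,-.072,.0375),YAW+np.pi/2)
i,K,T=cap("scene"); crop(i,170,135,300,265,6,"k3")
E
```

```text
t: 64.97
tcp_pos: [0.564, 0.2284, 0.0443]
tcp_rot: [2.639, -1.7, -0.003]
force: [0.2, -0.1, -1.5]
opening: 0.0596
t: 65.35
tcp_pos: [0.565, 0.2288, 0.036]
tcp_rot: [2.64, -1.702, -0.0]
force: [0.0, -0.8, -1.7]
opening: 0.0598
grasp cab [-0.0089 -0.0714  0.047 ] world [0.565  0.2288 0.047 ] F [ 0.  -0.8 -1.7] op 0.0598 t 65.3
row [ 0.0006 -0.0009  0.0095] turn 0.002
```

View pics/k3.png

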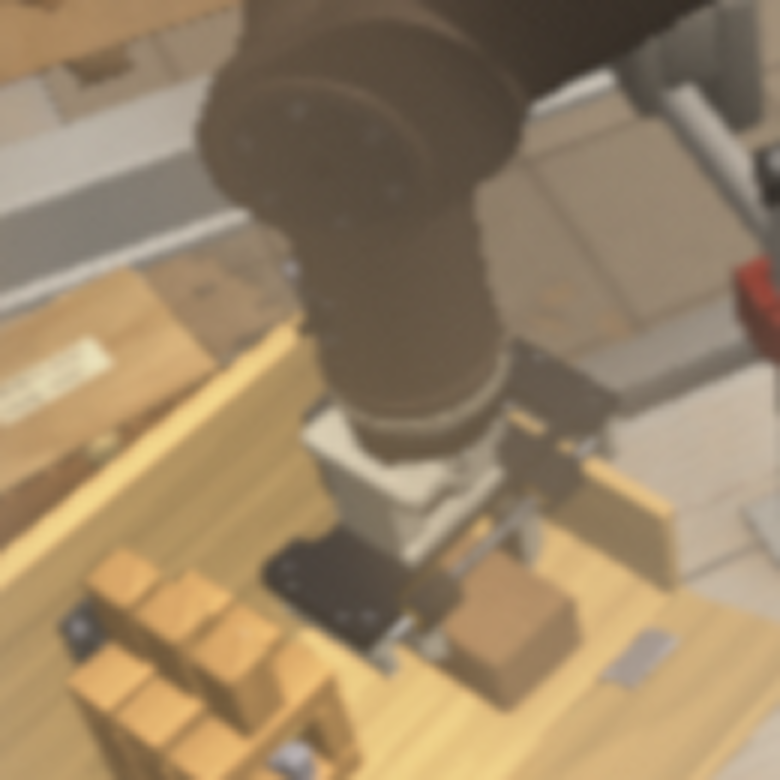

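```bash
python3 -m crank '[[0,0,0.004,0],[0,0,0.004,0]]'
python3 -m crank '[[0,0,0.003,0],[0,0,0.003,0]]'
python3 -m crank '[[0,0,0.003,0],[0,0,0.003,0]]'
python3 - <<'E'
from h import *
to(cab(-.008,-.072,.0375),YAW+np.pi/2)
E
```

```text
t: 65.65
tcp_pos: [0.5649, 0.2288, 0.032]
tcp_rot: [2.64, -1.702, -0.0]
force: [-0.5, 0.1, -2.7]
opening: 0.0598
t: 65.9
tcp_pos: [0.5649, 0.2288, 0.0289]
tcp_rot: [2.64, -1.702, -0.0]
force: [0.4, -0.0, -1.6]
opening: 0.0598
t: 66.15
tcp_pos: [0.5652, 0.2291, 0.0264]
tcp_rot: [-2.64, 1.702, -0.0]
force: [0.1, -0.1, 1.1]
opening: 0.0596
grasp cab [-0.0086 -0.0712  0.0374] world [0.5652 0.2291 0.0374] F [ 0.1 -0.1  1.1] op 0.0596 t 66.2
row [ 0.0008 -0.0006 -0.0001] turn 0.002
```

```bash
python3 -m crank '[[0,0,0,0],[0,0,0,0],[0,0,0,0],[0,0,0,0]]' 0.085 20
python3 -m crank '[[0,0,-0.04,0],[0,0,-0.09,0],[0,0,-0.15,0],[0,0,-0.21,0],[0,0,-0.25,0]]'
python3 -m crank '[[0,0.05,0,0],[0,0.1,0,0],[0,0.15,0,0],[0,0.2,0,0],[0,0.2,0,0]]'
python3 -m crank '[[0,0,0,0],[0,0,0,0]]'
python3 - <<'E'
from h import *
i,K,T=cap("scene"); crop(i,150,155,310,335,4,"k4")
i,K,T=cap("top"); crop(i,175,140,305,270,5,"k5")
to(cab(-.207,.002,.2),YAW+np.pi/2)
E
```

```text
t: 66.65
tcp_pos: [0.565, 0.229, 0.0262]
tcp_rot: [2.641, -1.702, -0.0]
force: [0.9, 0.3, -0.2]
opening: 0.0847
t: 67.28
tcp_pos: [0.5653, 0.2296, 0.2794]
tcp_rot: [-2.639, 1.7, -0.002]
force: [0.9, 0.4, -0.4]
opening: 0.085
t: 67.9
tcp_pos: [0.3803, 0.1446, 0.2761]
tcp_rot: [2.637, -1.702, 0.005]
force: [0.6, -0.4, 0.9]
opening: 0.0851
t: 68.15
tcp_pos: [0.3836, 0.1469, 0.2763]
tcp_rot: [-2.64, 1.701, 0.001]
force: [-0.1, -0.1, 0.2]
opening: 0.0848
grasp cab [-0.208  -0.0712  0.2871] world [0.3834 0.147  0.2871] F [-0.1 -0.2 -0.1] op 0.0852 t 68.2
row [-0.0731 -0.0012  0.0872] turn 0.003
```

View pics/k4.png

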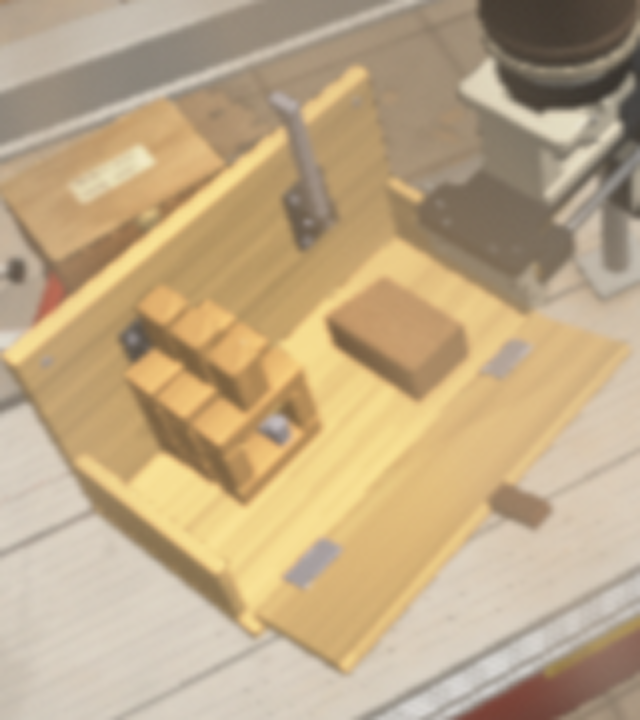

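View pics/k5.png

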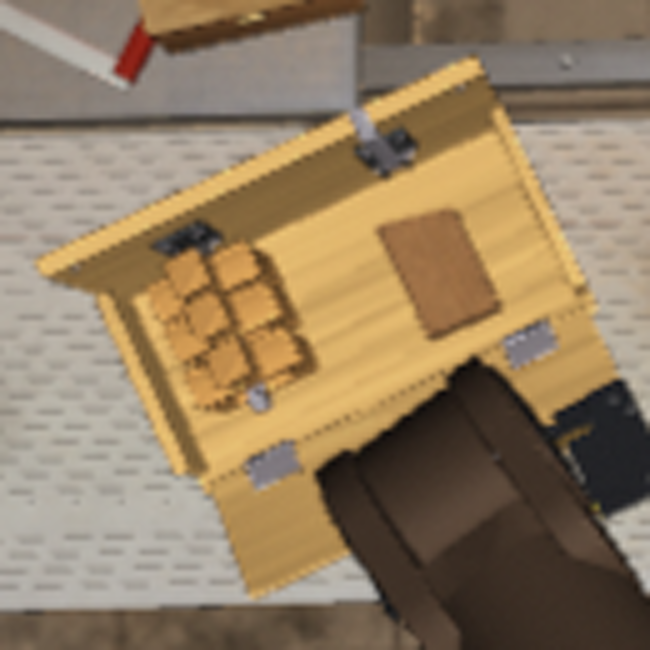

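```bash
python3 -m crank '[[-0.04,0.008,0,0],[-0.073,0.008,0.04,0.003],[-0.073,0.008,0.085,0.003],[-0.073,0.008,0.13,0.003],[-0.073,0.008,0.13,0.003]]'
python3 -m crank '[[0,0,0,0],[0,0,0,0]]'
python3 - <<'E'
from h import *
to(cab(-.2166,.002,.052),YAW+np.pi/2)
i,K,T=cap("scene"); crop(i,200,205,330,325,6,"l1")
E
```

```text
t: 68.88
tcp_pos: [0.3435, 0.2091, 0.1441]
tcp_rot: [2.636, -1.7, -0.007]
force: [-0.4, -0.6, -0.5]
opening: 0.085
t: 69.12
tcp_pos: [0.3466, 0.2104, 0.1478]
tcp_rot: [-2.636, 1.705, -0.002]
force: [0.5, -0.4, 0.2]
opening: 0.0851
grasp cab [-0.2155  0.0017  0.1588] world [0.3466 0.2104 0.1588] F [ 0.5 -0.4  0.2] op 0.0851 t 69.1
row [-0.0003  0.0014  0.1068] turn -0.002
```

View pics/l1.png

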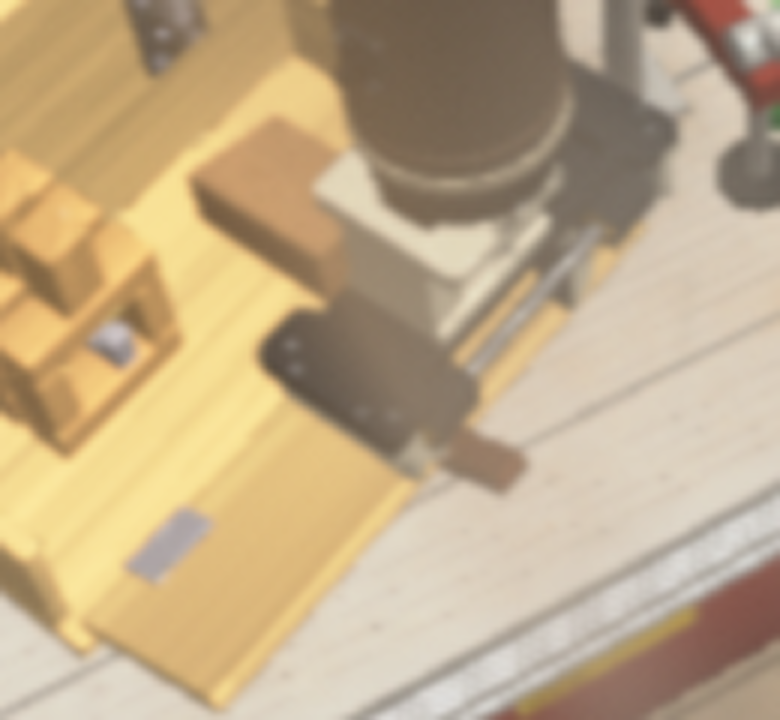

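```bash
python3 -m crank '[[0,0.001,0.04,0],[0,0.001,0.08,0],[0,0.001,0.107,0],[0,0.001,0.107,0],[0,0.001,0.107,0]]'
python3 -m crank '[[0,0,0,0],[0,0,0,0],[0,0,0,0],[0,0,0,0],[0,0,0,0]]' 0.0 15
python3 -m crank '[[0,0,0,0],[0,0,0,0],[0,0,0,0],[0,0,0,0]]'
python3 - <<'E'
from h import *
to(cab(-.2166,.002,.052),YAW+np.pi/2)
i,K,T=cap("scene"); crop(i,200,205,330,325,6,"l2")
E
```

```text
t: 69.8
tcp_pos: [0.3454, 0.2098, 0.0405]
tcp_rot: [-2.636, 1.705, -0.002]
force: [-0.3, -0.1, 0.4]
opening: 0.0845
t: 70.42
tcp_pos: [0.3445, 0.2091, 0.0392]
tcp_rot: [2.638, -1.706, -0.0]
force: [0.8, 0.9, -0.6]
opening: 0.0398
t: 70.92
tcp_pos: [0.3443, 0.2097, 0.0392]
tcp_rot: [-2.638, 1.705, 0.001]
force: [-2.7, 3.5, -0.9]
opening: 0.0218
grasp cab [-0.2178  0.002   0.0502] world [0.3443 0.2097 0.0502] F [-2.7  3.5 -0.9] op 0.0218 t 70.9
row [ 0.     -0.0012 -0.0018] turn -0.001
```

View pics/l2.png

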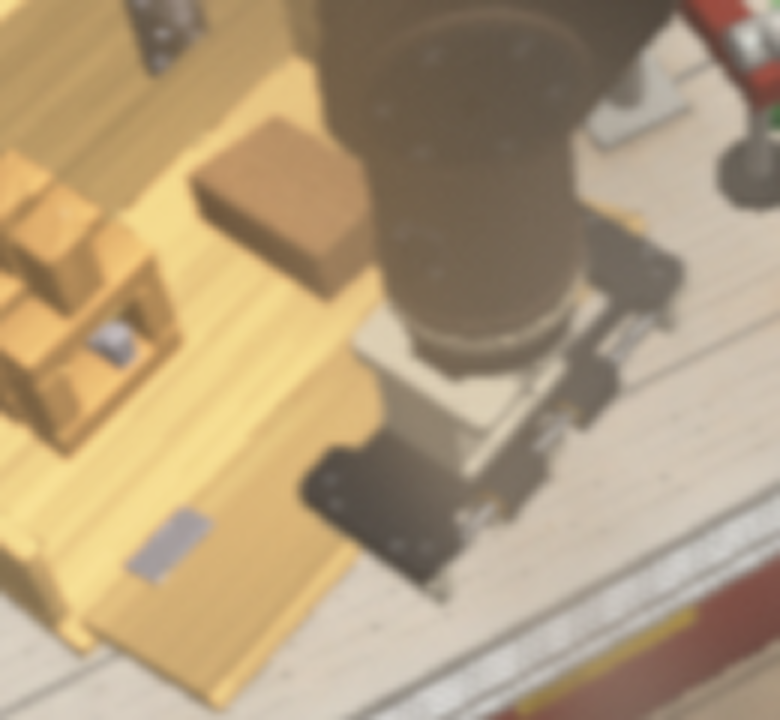

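```bash
python3 -m crank '[[0,-0.004,-0.009,0],[0,-0.009,-0.019,0],[0,-0.0145,-0.0275,0],[0,-0.0205,-0.036,0],[0,-0.0275,-0.0435,0]]'
python3 -m crank '[[0,-0.007,-0.0075,0],[0,-0.015,-0.014,0],[0,-0.023,-0.0205,0],[0,-0.032,-0.0255,0],[0,-0.041,-0.0305,0]]'
python3 -m crank '[[0,-0.01,-0.004,0],[0,-0.019,-0.0075,0],[0,-0.019,-0.0075,0]]'
python3 - <<'E'
from h import *
to(cab(-.2166,.002,.052),YAW+np.pi/2)
i,K,T=cap("scene"); crop(i,180,185,310,305,6,"l3")
E
```

```text
t: 71.6
tcp_pos: [0.3683, 0.2204, 0.0827]
tcp_rot: [2.637, -1.704, -0.002]
force: [-5.9, 3.7, -0.6]
opening: 0.022
t: 72.22
tcp_pos: [0.405, 0.2367, 0.1132]
tcp_rot: [2.636, -1.703, -0.002]
force: [-7.4, 0.0, 5.5]
opening: 0.0222
t: 72.6
tcp_pos: [0.4244, 0.2453, 0.1214]
tcp_rot: [2.638, -1.706, 0.0]
force: [-3.1, -0.1, 10.7]
opening: 0.0219
grasp cab [-0.1302  0.0015  0.1324] world [0.4244 0.2453 0.1324] F [-3.1 -0.1 10.7] op 0.0219 t 72.6
row [-0.0004  0.0864  0.0804] turn -0.001
```

View pics/l3.png

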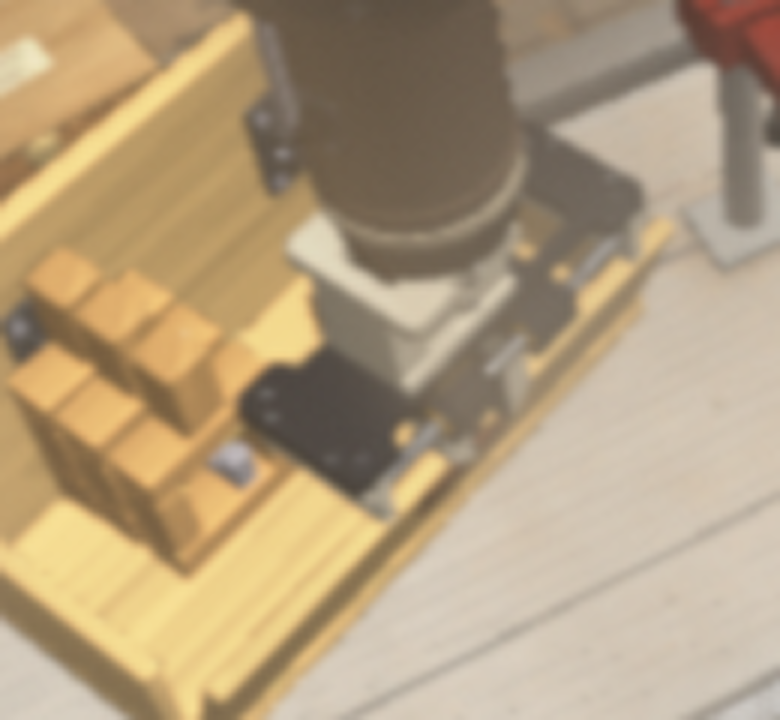

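```bash
python3 -m crank '[[0,0,0,0],[0,0,0,0],[0,0,0,0]]' 0.06
python3 -m crank '[[0,0.02,-0.005,0],[0,0.045,-0.005,0],[0,0.045,-0.005,0]]'
python3 -m crank '[[0,0,0,0],[0,0,0,0],[0,0,0,0],[0,0,0,0],[0,0,0,0]]' 0.0 20
python3 -m crank '[[0,0,0,0],[0,0,0,0]]'
python3 - <<'E'
from h import *
to(cab(-.098,.001,.142),YAW+np.pi/2)
i,K,T=cap("scene"); crop(i,180,185,310,305,6,"l4")
E
```

```text
t: 73.03
tcp_pos: [0.4244, 0.2446, 0.1205]
tcp_rot: [2.637, -1.706, 0.0]
force: [-0.6, 0.3, -0.5]
opening: 0.0472
t: 73.4
tcp_pos: [0.3821, 0.2255, 0.1256]
tcp_rot: [2.637, -1.704, 0.001]
force: [1.2, -0.0, 0.3]
opening: 0.0601
t: 74.03
tcp_pos: [0.3833, 0.2266, 0.1257]
tcp_rot: [2.638, -1.706, -0.0]
force: [-0.6, 0.4, -0.5]
opening: 0.0146
t: 74.28
tcp_pos: [0.3833, 0.2266, 0.1257]
tcp_rot: [-2.638, 1.706, -0.0]
force: [0.0, 0.3, -0.3]
opening: 0.0007
grasp cab [-0.1754  0.0014  0.1367] world [0.3833 0.2266 0.1367] F [ 0.   0.3 -0.3] op 0.0007 t 74.3
row [ 0.0003 -0.0774 -0.0053] turn -0.001
```

View pics/l4.png

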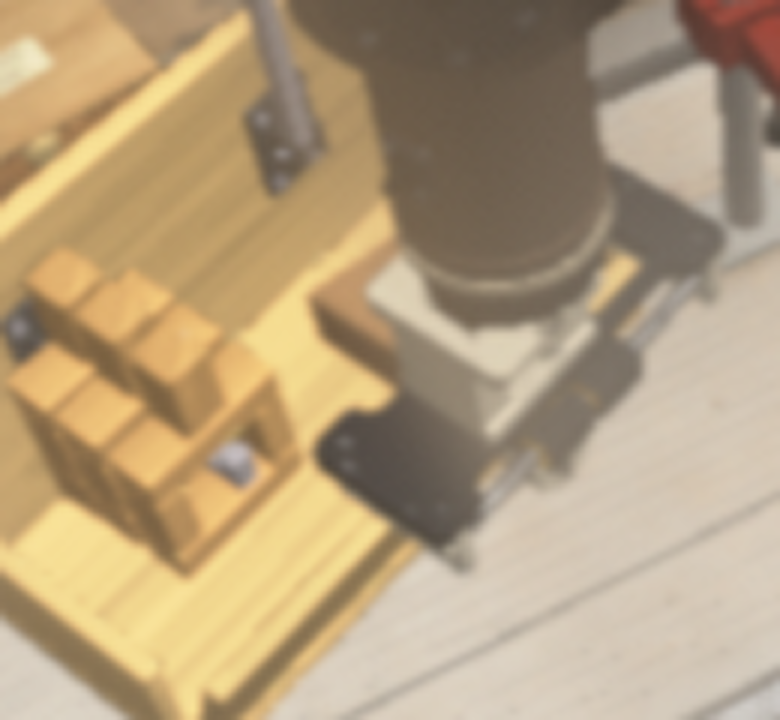

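```bash
python3 -m crank '[[0,-0.015,0,0],[0,-0.03,0,0],[0,-0.04,0,0],[0,-0.05,0,0],[0,-0.06,0,0]]'
python3 -m crank '[[0,-0.005,0,0],[0,-0.009,0,0],[0,-0.009,0,0]]'
python3 -m crank '[[0,-0.004,0,0],[0,-0.004,0,0]]'
python3 -m crank '[[0,-0.004,0,0],[0,-0.004,0,0]]'
python3 - <<'E'
from h import *
to(cab(-.098,.001,.142),YAW+np.pi/2)
i,K,T=cap("scene"); crop(i,150,185,310,325,5,"l5")
E
```

```text
t: 74.95
tcp_pos: [0.4385, 0.2515, 0.1256]
tcp_rot: [2.638, -1.706, -0.0]
force: [-1.6, -1.2, 1.7]
opening: 0.0004
t: 75.32
tcp_pos: [0.4466, 0.2551, 0.1257]
tcp_rot: [-2.638, 1.706, -0.0]
force: [-0.3, -0.4, -0.4]
opening: 0.0005
t: 75.58
tcp_pos: [0.4502, 0.2566, 0.1258]
tcp_rot: [-2.638, 1.706, -0.0]
force: [0.2, -0.4, -0.7]
opening: 0.0008
t: 75.82
tcp_pos: [0.4539, 0.2583, 0.1258]
tcp_rot: [-2.638, 1.706, -0.0]
force: [-0.2, -0.1, -0.1]
opening: 0.0005
grasp cab [-0.0979  0.0012  0.1368] world [0.4539 0.2583 0.1368] F [-0.2 -0.1 -0.1] op 0.0005 t 75.8
row [ 0.0002  0.0001 -0.0052] turn -0.001
```

View pics/l5.png

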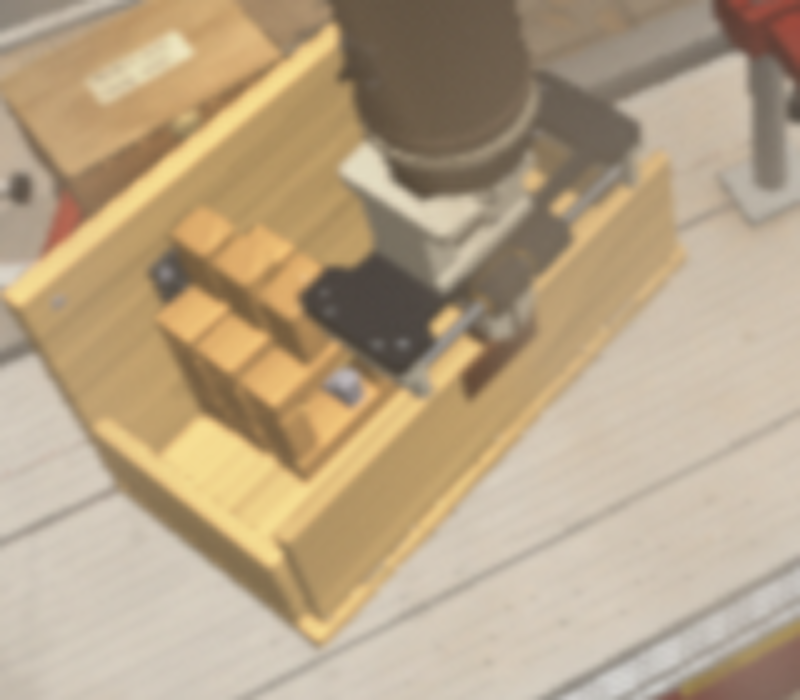

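```bash
python3 -m crank '[[0,-0.003,0,0],[0,-0.003,0,0]]'
python3 -m crank '[[0,-0.003,0,0],[0,-0.003,0,0]]'
python3 -m crank '[[0,-0.002,0,0],[0,-0.002,0,0]]'
```

```text
t: 76.12
tcp_pos: [0.4558, 0.2591, 0.1256]
tcp_rot: [2.637, -1.705, -0.001]
force: [-4.2, -2.0, 3.2]
opening: 0.0004
t: 76.38
tcp_pos: [0.4558, 0.2591, 0.1254]
tcp_rot: [2.633, -1.701, -0.003]
force: [-14.7, -7.5, 12.7]
opening: 0.0002
t: 76.62
tcp_pos: [0.4558, 0.259, 0.1253]
tcp_rot: [2.631, -1.699, -0.004]
force: [-21.4, -11.9, 20.0]
opening: 0.0006
```

```bash
python3 -m crank '[[0,0.01,0,0],[0,0.04,0,0],[0,0.08,-0.01,0],[0,0.09,-0.06,0],[0,0.09,-0.12,0]]'
python3 -m crank '[[0.06,0,-0.05,0],[0.12,0.02,-0.1,0],[0.18,0.03,-0.15,0],[0.24,0.03,-0.15,0],[0.3,0.03,-0.15,0]]'
python3 -m crank '[[0.06,0,0,0],[0.12,0,0,0],[0.12,0,0,0],[0.12,0,0,0]]'
python3 - <<'E'
from h import *
i,K,T=cap("scene"); crop(i,140,165,300,315,5,"m1")
i,K,T=cap("top"); crop(i,175,140,305,250,6,"m2"); crop(i,295,155,475,265,4,"m3")
s,M,g,c=info(); print(g)
E
```

```text
t: 77.25
tcp_pos: [0.3778, 0.2238, 0.2465]
tcp_rot: [2.638, -1.704, -0.0]
force: [1.4, -0.2, 1.0]
opening: 0.0009
t: 77.88
tcp_pos: [0.4619, -0.0298, 0.3932]
tcp_rot: [-2.637, 1.706, -0.008]
force: [1.0, 0.8, -0.5]
opening: 0.0006
t: 78.38
tcp_pos: [0.5101, -0.1368, 0.3911]
tcp_rot: [-2.637, 1.705, -0.0]
force: [-0.3, 0.8, 0.4]
opening: 0.0006
[ 0.50977798 -0.13585181  0.40262687]
```

View pics/m1.png

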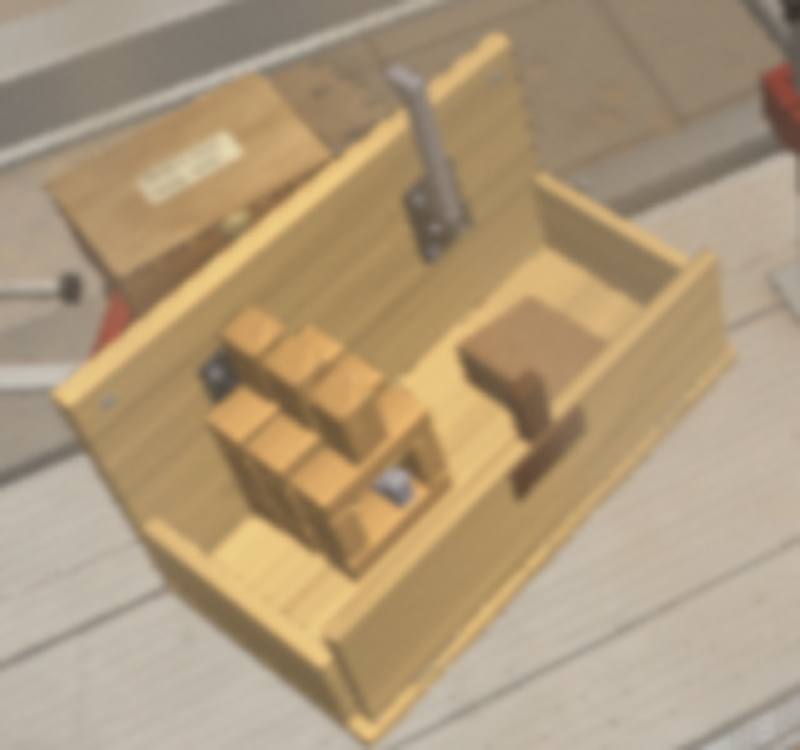

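View pics/m2.png

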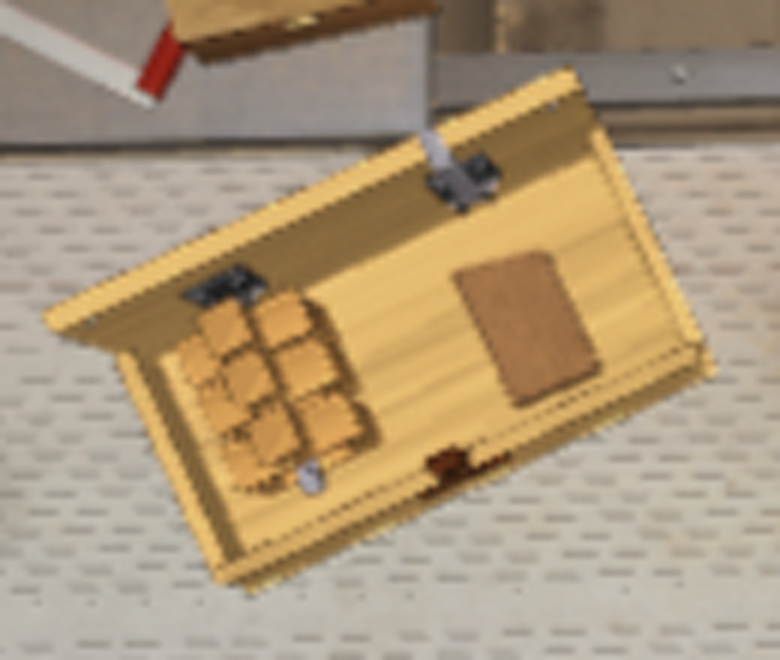

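View pics/m3.png

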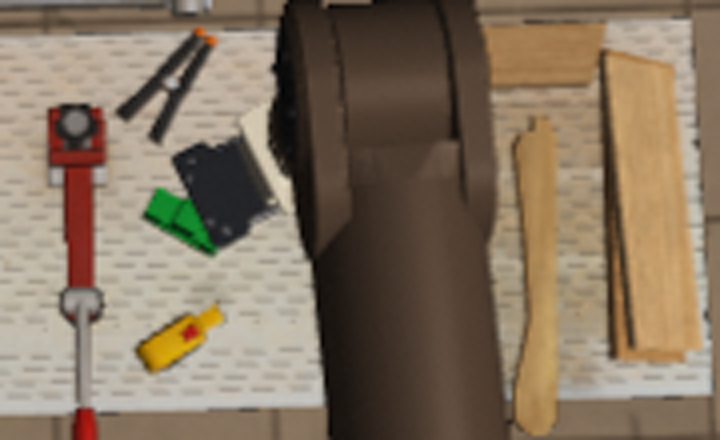

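```bash
python3 -c "
from plant import r
print(r.hand_in())"
```

```text
the job is handed in; nothing more can be done
None
```

The job is done as asked and handed in at about 78 s of the 210 s allowed. I got no verdict back.

**What I did, in order:**
1. Pulled the flap fully down to its stop.
2. Unfolded the empty left hook until it was level on its stop.
3. Moved all three wooden stop blocks from the right hook to the left one, outermost first.
4. Folded the right hook flat against the panel.
5. Carried the hardwood block over the clamp and laid it flat on the floor of the right bay. It had been knocked aside, so I measured it again before gripping.
6. Pushed the flap shut from outside until it stopped moving, with about 30 N measured at the wrist.

**Last camera views:**
- The three stops hang on the left bar behind its nib.
- The right bar is folded where a flat bar should be.
- The block lies flat inside the right bay, under the folded hook.
- The flap's top corners are where a shut flap's should be.
- The arm is clear of everything. The clamp, tape measure, push stick and green look-alike are where they were.

**What disagreed:**
- **Fingertips:** in the images they sit about 19 mm further back than described. That left the first fold of the right hook a few millimetres short, and a push with closed fingers finished it.
- **Hardwood block:** its top face measured 83 to 93 mm long from the cameras, not 97 mm, and the ends look slightly slanted. It is turned with its long side along the cabinet's depth.

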